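Pack fresh soap into stacking trays

ROBOT

A 6-joint arm with a two-finger parallel gripper is mounted at the origin on the work surface. World frame = base frame: x ahead of the robot, y to its left, z up, the work surface at z = 0. Lengths are in m, angles in rad, forces in N, time in s.
With the tool pointing down it reaches from about 0.25 to 0.725 m from the base axis. Payload 4 kg.
Tool frame: the origin (TCP) lies where the fingers leave the gripper's body, on its centre line; the fingertips stand 73 mm ahead of it and the grasp point (between the pads) lies 54 mm ahead of it (bot.tip_reach is the z of the fingertips in the tool frame, in m); z points along the fingers, x is the direction in which the jaws open and shut, and the axes are right-handed (so a half turn about z gives the same grasp; the last joint's range is limited). The gripper opens to 85 mm and grips with 20 to 120 N. Pads are 22 mm wide; open, the fingers measure 114 mm over their backs; the gripper's body (76 mm by 85 mm) begins 54 mm behind the grasp point. The pads swing forward as they close: fully open they stand 13 mm farther back than shut.
Start: joints at [-1.241, 0.241, 0.005, 1.335, 0, 1.571], TCP at [0.162, -0.473, 0.304] pointing down, gripper open.
Joint ranges: [-2.72, 2.72], [-1.05, 1.87], [-1.09, 1.28], [-1.99, 2.15], [-1.42, 1.44], [-3.14, 3.14]. Speed limits (rad/s): [2.79, 2.79, 3.14, 3.14, 3.14, 3.14].

INTERFACE

Orientations are given as a unit quaternion [x, y, z, w].
In Python, from workcell import bot, vision, job_done gives the robot as it stands.
- The arm moves only by the tool drive_tool, never from a script. Its argument "steps" is one flat list of numbers, 7 for each row, row after row: the shift along the tool's x, y, z in m, then the turn, a rotation vector about the tool's x, y, z in degrees, then the closure, from -1 (fully open) to 1 (shut). A call has 1 to 8 rows; each row shifts and turns the commanded pose from where the row before left it, along the tool's axes as they then stand; what a row does not reach is not made up. A row lasts 1/12 s, in which the tool goes at most 41.7 mm and 7.16 degrees, less where a joint would pass 70% of its speed; a pose out of reach is approached as far as the arm can. A call is refused whole if a number of a shift passes 0.0417 or a number of a turn 7.16, either way. A call with a gripper value outside its range is refused whole. The fingers move at their own pace and stop on an object; the grip force is fixed at half the most. Time passes only in rows, so rows that do not move let the fingers close. It gives the time, the measured TCP pose, the force and the opening at its end, in the units of the state.
- bot.get_obs(): the state, without advancing time (a new reading comes with each control period).
- vision.camera(name): name is "scene" or "top" or "wrist"; returns (picture, depth): 400x640x3 uint8, red, green, blue; 400x640 float32, m along the optical axis (not along the pixel's ray), 0 where there is no reading.
- vision.camera_model(name): a dict with "mtx" (3x3 intrinsics, pixels), "D" ([k1, k2, p1, p2, k3] as OpenCV has them; the pictures are not rectified), "rvec" (rotation vector, rad) and "tvec" (3), from world to camera coordinates, as OpenCV has them. Camera axes: x right, y down, z forward; pixel columns grow to the right and rows downward; lengths in m; the calibration is good to about 2 mm. A picture is of the moment at which its call begins: read the wrist's pose just before it. camera_model takes no time and is no camera call; for the wrist camera it gives the pose at the moment of the call.
- job_done(): hands the job in, once; it reports no verdict.
The state is a dict: "clock": time; "joint_pos": joint angles; "joint_vel": joint speeds; "tau": joint torques, N m; "eef_pos": TCP position; "tool_rot": TCP orientation; "ft_force": force on the tool from outside, world axes, zero at the start; "ft_torque": the same for the moment, N m; "grip_width": finger opening in m.
Only numpy, scipy, OpenCV 4.12 (cv2) and the standard library are available. Lean on these libraries where they do the work, as an engineer would, in place of code of your own. Each camera call takes 0.05 s, during which the arm holds its last target.

TASK

Pack the soap for its trip to the curing room: lay every rectangular bar flat on the floor of the open base tray, lower the partitioned tray onto it so that all four corner lugs drop fully into the base tray's sockets, and lay both round soaps flat on the floor of that upper tray. Finish with the retaining bar laid across the upper tray, grip up, its ends down in the notches of the two long walls, and leave the other things on the counter where they are.

Things in the scene. Friction and masses are not known exactly. Their poses are not given: they have to be found in the camera images.
- base_tray: base tray: open beech box without partition, 220 (x) x 184 (y) mm outside, walls 10 mm thick, rim 60 mm above the counter, inside 200 x 164 mm, slatted floor 8 mm above the counter, four socket blocks outside the corners of its short walls. On rubber feet, it does not shift. Origin on the counter under its centre, x along its long side, z up; no front or back
- socket0 (a point): mouth of one of the base tray's four sockets, level with the rim: a 19 mm square hole, 15 mm deep, in the top of a darker corner block 30 (x) x 32 (y) mm. The socket centres are at x = +-125, y = +-76 mm in the base tray's frame; this is the one at +,+
- tray_grip (a point): upper tray (loose, 0.5 to 0.75 kg): middle of its carrying partition, 14 mm thick, which runs the whole length (x) with its top 40 mm above the tray's underside. Pinch it across y to carry the tray. The point is 28 mm above the underside, 12 mm under the partition's top, 22 mm above the tray's floor. Seated, it is 88 mm above the counter. x along the partition, z up; fits either way round
- tray_lug0 (a point): foot of one of the upper tray's four steel lugs, 14 mm across, 12 mm long, tapered to 9 mm at the foot, below the corner blocks at x = +-125, y = +-76 mm of the tray's middle (this one +,+). At the start they carry the tray on the counter, at the robot's left. Seated, the lugs are wholly in the sockets and the tray's underside rests on the base tray's rim
- tray_notch0 (a point): bottom middle of one of the two notches, 30 mm wide and 10 mm deep, in the middle of the upper tray's long walls (x = 0, y = +-87 mm, 42 mm above the underside; this one +). The tray is 220 (x) x 184 (y) mm outside, walls 10 mm thick and 52 mm high, inside 200 x 164 mm, floor top 6 mm above the underside
- rbar_mid (a point): retaining bar (loose, beech, 90 g): 196 mm long (x), 24 mm wide (y), 16 mm thick, with a raised grip 50 (x) x 24 (y) x 20 mm on top of its middle, 36 mm high in all; on the counter at the far right beside the soaps, grip up. Point at its centre, 18 mm above its underside. Laid, its underside rests on the bottoms of both notches, with 3 mm of play on either side. x along its length, z up
- bar0_mid (a point): rectangular soap bar, cream, 46 (x) x 70 (y) x 25 (z) mm, 85 g, on the counter to the robot's right among the round soaps; two to four of the four bars are there on any day; point at its centre, half-way up
- bar1_mid (a point): rectangular soap bar, cream, 46 (x) x 70 (y) x 25 (z) mm, 85 g, on the counter to the robot's right among the round soaps; two to four of the four bars are there on any day; point at its centre, half-way up
- bar2_mid (a point): rectangular soap bar, cream, 46 (x) x 70 (y) x 25 (z) mm, 85 g, on the counter to the robot's right among the round soaps; two to four of the four bars are there on any day; point at its centre, half-way up
- bar3_mid (a point): rectangular soap bar, cream, 46 (x) x 70 (y) x 25 (z) mm, 85 g, on the counter to the robot's right among the round soaps; two to four of the four bars are there on any day; point at its centre, half-way up
- puck0_center (a point): round soap, same cream soap, 46 mm across, 28 mm high, 50 g, lying flat on the counter among the rectangular bars; point at its centre, half-way up
- puck1_center (a point): round soap, same cream soap, 46 mm across, 28 mm high, 50 g, lying flat on the counter among the rectangular bars; point at its centre, half-way up
- bowl_mid (a point): heat-resistant glass bowl, 130 mm across, 65 mm high, in front of the base tray, on the robot's side; bystander; point on its axis, 30 mm up
- funnel_mid (a point): white plastic funnel standing on its mouth, 90 mm across, 85 mm high, between the robot and the base tray; bystander; point 40 mm up
- paddle_mid (a point): beech stirring paddle, about 320 mm long, lying flat beyond the base tray to the left; bystander; point on its handle, 100 mm from its middle
- liner_mid (a point): green silicone loaf liner, an open box 75 x 240 x 65 mm, at the left, beyond the upper tray; bystander; point 20 mm from its near end, half-way up
Things that resemble listed ones, but are neither listed nor needed, are in the scene too. Leave any pink look-alike of the part that bears bar1_mid alone. What is shaped like the part that bears puck1_center but pink is not meant.

How it is judged:
By the outcome, as a careful person would: the job done as asked, in the order asked, and still so for the second after the job is handed in, with the robot touching nothing.
Of bar0, bar1, bar2, bar3 only 2 to 4 are there at a start; the rules pass over those that are not, and their reading is None.
At some moment in a run one of bar0, bar1, bar2, bar3, puck0, puck1, rbar may be knocked a few centimetres aside while the robot is not near it.
It also fails if it takes over 210 s, if anything falls off the work surface, if the arm or the gripper's body presses on something with over 40 N, if the wrist force passes 120 N, or if a joint passes its speed limit or range.

## Working session

There is one attempt and no reset: what is moved stays moved. The work goes in short steps, Python scripts to look and compute and a tool call to move; the robot and the scene stay as the last step left them, time stands still between calls to the robot, and variables do not carry over. Pictures are saved under pics/ and viewed, and the job is handed in when it is done.

Besides the shell and the picture viewer there is one more tool, called after "Request:" as name(argument=value, ...) on one line, values as JSON. drive_tool: Moves the arm, as the interface text tells. Its arguments: {"type":"object","properties":{"steps":{"type":"array"}},"required":["steps"]}

```bash
ls; mkdir -p pics; python3 - <<'E'
from workcell import bot, vision
import cv2, numpy as np
print(bot.get_obs())
for n in ("scene","top","wrist"):
    m=vision.camera_model(n); print(n,m)
    p,d=vision.camera(n); cv2.imwrite(f"pics/{n}0.png",p[:,:,::-1]); np.save(f"pics/{n}0d.npy",d)
E
```

```text
pics
{'clock': 0.0, 'joint_pos': array([-1.24101631e+00,  2.41437633e-01,  3.73923040e-03,  1.33520421e+00,
       -2.46155062e-05,  1.57077306e+00]), 'joint_vel': array([ 1.74955086e-04, -3.84592629e-04, -2.97742315e-04,  9.46602321e-05,
        1.35727375e-04,  2.17068714e-04]), 'tau': array([-4.48402952e-04, -3.72315609e+01,  2.52409673e+01,  1.68212503e-02,
       -1.03699838e-04, -3.91547658e-06]), 'eef_pos': array([ 0.16175853, -0.47261005,  0.30300621]), 'tool_rot': array([ 8.13589416e-01, -5.81438864e-01, -8.63970338e-04, -6.02346469e-04]), 'ft_force': array([ 0.25742265, -0.53303599, -0.83447155]), 'ft_torque': array([-0.00081194,  0.00591081,  0.04149097]), 'grip_width': 0.08554761908532836}
scene {'mtx': array([[410.3926316 ,   0.        , 323.988686  ],
       [  0.        , 410.3926316 , 197.06605244],
       [  0.        ,   0.        ,   1.        ]]), 'D': array([0.0330457, 0.       , 0.       , 0.       , 0.       ]), 'rvec': array([ 2.13469881,  1.54389952, -0.46559137]), 'tvec': array([-0.16407194, -0.35312927,  1.41112274])}
top {'mtx': array([[379.73141133,   0.        , 323.37292295],
       [  0.        , 379.73141133, 196.07729513],
       [  0.        ,   0.        ,   1.        ]]), 'D': array([-0.05612331,  0.        ,  0.        ,  0.        ,  0.        ]), 'rvec': array([ 2.18773975, -2.13893207,  0.14011532]), 'tvec': array([0.00663132, 0.50027577, 1.13140342])}
wrist {'mtx': array([[294.18417015,   0.        , 319.52672303],
       [  0.        , 294.18417015, 196.28563202],
       [  0.        ,   0.        ,   1.        ]]), 'D': array([0.00118516, 0.        , 0.        , 0.        , 0.        ]), 'rvec': array([-2.33018689,  1.66609728,  0.27775592]), 'tvec': array([-0.4987166 , -0.04061807,  0.38115642])}
```

View pics/scene0.png

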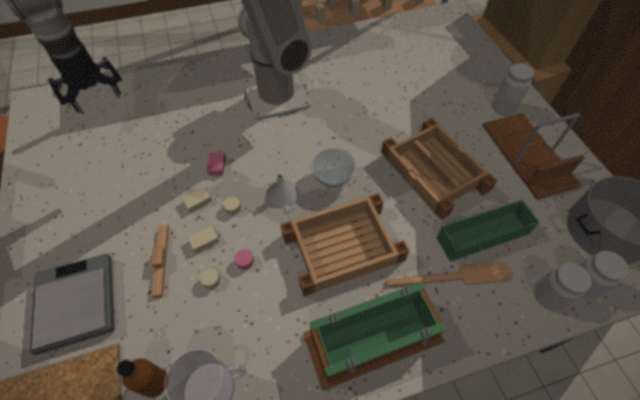

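View pics/top0.png

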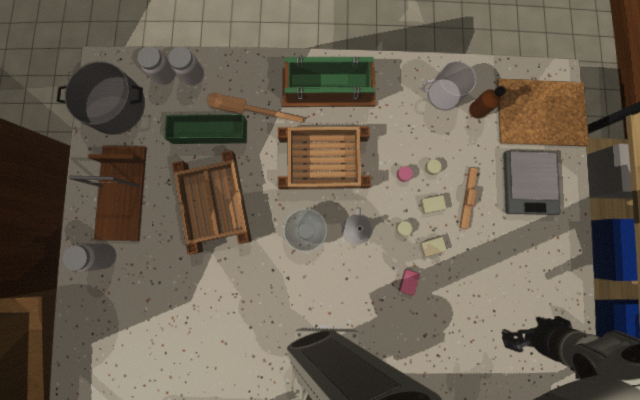

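View pics/wrist0.png

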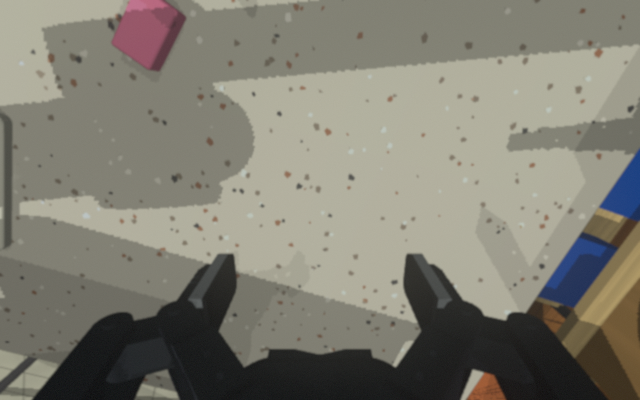

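The scene and top views show the same layout. Pixels below are in the top view:
- **Base tray:** slatted floor, at (323,157).
- **Upper tray:** partitioned, at (210,200).
- **Cream bars:** two, at (433,203) and (433,246).
- **Cream round soaps:** (434,166) and (404,229).
- **Pink look-alikes, not meant:** round at (405,174) and bar at (410,282).
- **Retaining bar:** (469,197).

Next I'll enlarge a crop to confirm and then measure.

```bash
cat > h.py <<'E'
import numpy as np, cv2
from workcell import bot, vision
from scipy.spatial.transform import Rotation as R
def cam(n,tag=None):
    m=vision.camera_model(n); p,d=vision.camera(n)
    if tag: cv2.imwrite(f"pics/{n}_{tag}.png",p[:,:,::-1]); np.save(f"pics/{n}_{tag}.npy",d)
    return p,d,m
def ray(m,px):
    px=np.asarray(px,float).reshape(-1,1,2)
    u=cv2.undistortPoints(px,m["mtx"],m["D"]).reshape(-1,2)
    Rm=cv2.Rodrigues(m["rvec"])[0]; t=np.asarray(m["tvec"])
    o=-Rm.T@t
    d=np.c_[u,np.ones(len(u))]@Rm
    return o,d
def onplane(m,px,z):
    o,d=ray(m,px); s=(z-o[2])/d[:,2]; return o+d*s[:,None]
def atdepth(m,px,dep):
    o,d=ray(m,px); return o+d*np.asarray(dep).reshape(-1,1)
def proj(m,P):
    return cv2.projectPoints(np.asarray(P,float).reshape(-1,1,3),m["rvec"],m["tvec"],m["mtx"],m["D"])[0].reshape(-1,2)
def tri(m1,p1,m2,p2):
    o1,d1=ray(m1,p1);o2,d2=ray(m2,p2);out=[]
    for a,b in zip(d1,d2):
        s=np.linalg.lstsq(np.c_[a,-b],o2-o1,rcond=None)[0]
        q1=o1+a*s[0];q2=o2+b*s[1]; out.append(np.r_[(q1+q2)/2,np.linalg.norm(q1-q2)])
    return np.array(out)
def xyzmap(m,d):
    v,u=np.mgrid[0:d.shape[0],0:d.shape[1]]
    P=atdepth(m,np.c_[u.ravel(),v.ravel()],d.ravel()).reshape(d.shape+(3,))
    P[d<=0]=np.nan
    return P
def pose():
    o=bot.get_obs(); r=R.from_quat(o["tool_rot"]); return o,np.array(o["eef_pos"]),r
def plan(x,y,zg,jaw=None):
    """target grasp point (54mm ahead), jaw axis angle deg in world (mod 180), tool down. prints shift in present tool axes + turn"""
    o,p,r=pose(); M=r.as_matrix()
    cur=np.degrees(np.arctan2(M[1,0],M[0,0]))
    tgt=np.array([x,y,zg+0.054])
    tz=0
    if jaw is not None: tz=(-(jaw-cur)+90)%180-90
    # tilt fix rotvec in tool axes
    Mt=R.from_euler('z',cur-tz,degrees=True).as_matrix()@np.diag([1,-1,-1])
    rv=np.degrees(R.from_matrix(M.T@Mt).as_rotvec())
    print("clock %.2f"%o["clock"],"tcp",np.round(p,4),"yaw %.2f"%cur,"tilt",np.round(np.degrees(np.arccos(-M[2,2])),2))
    print(" world d mm",np.round((tgt-p)*1000,1)," shift in present tool axes mm",np.round(M.T@(tgt-p)*1000,1)," turn deg",np.round(rv,2)," shift in tool axes after turn",np.round(Mt.T@(tgt-p)*1000,1), "q6 %.2f"%o["joint_pos"][5],"grip %.4f"%o["grip_width"])
def hsv(p): return cv2.cvtColor(p,cv2.COLOR_RGB2HSV)
def blobs(mask,amin=60):
    c,_=cv2.findContours(mask.astype(np.uint8),cv2.RETR_EXTERNAL,cv2.CHAIN_APPROX_NONE)
    return [k for k in c if cv2.contourArea(k)>amin]
E
python3 - <<'E'
from h import *
p=cv2.imread('pics/top0.png')
c=cv2.resize(p[140:310,370:510],None,fx=4,fy=3.5,interpolation=cv2.INTER_CUBIC); cv2.imwrite('pics/crop1.png',c)
H=cv2.cvtColor(p,cv2.COLOR_BGR2HSV)
for q in [(433,203),(433,246),(434,166),(404,229),(405,174),(410,282),(469,200),(420,190),(450,200),(440,120)]: print(q,H[q[1],q[0]])
E
```

```text
(433, 203) [ 26  62 170]
(433, 246) [ 21  70 163]
(434, 166) [ 26  60 171]
(404, 229) [ 27  58 171]
(405, 174) [172 114 166]
(410, 282) [174 124 128]
(469, 200) [ 14 129 168]
(420, 190) [ 17  44 146]
(450, 200) [ 18  48 118]
(440, 120) [ 20  46 149]
```

View pics/crop1.png

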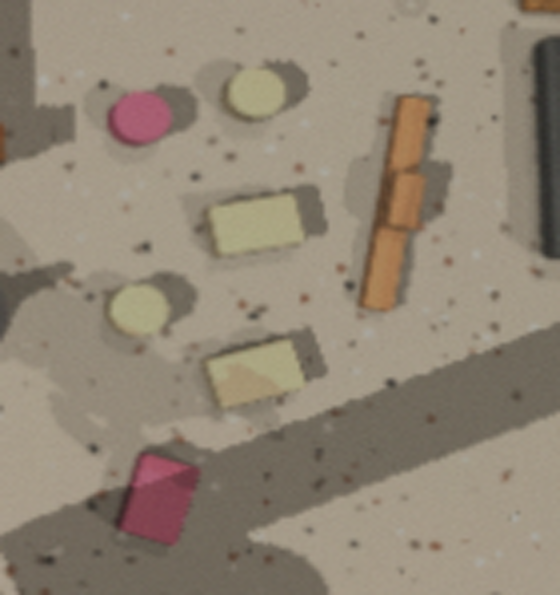

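The crop shows two cream bars at top-view (433,203) and (433,246), and two cream round soaps at (434,166) and (404,229). The pink disc and pink block are the look-alikes, so I leave them alone. The retaining bar is at about (469,197), with its grip in the middle.

```bash
python3 - <<'E'
from h import *
res={}
for n in("top","scene"):
    p=cv2.imread(f'pics/{n}0.png')[:,:,::-1]; d=np.load(f'pics/{n}0d.npy'); m=vision.camera_model(n)
    P=xyzmap(m,d); Z=P[...,2]
    H=hsv(p.copy())
    roi=(P[...,0]>0.2)&(P[...,0]<0.7)&(P[...,1]<-0.05)&(P[...,1]>-0.5)&(Z<0.06)
    mk=roi&(Z>0.012)
    print(n,"counter z",np.nanmedian(Z[roi]))
    for c in blobs(mk,40):
        r=cv2.minAreaRect(c); M=cv2.moments(c); u=[M['m10']/M['m00'],M['m01']/M['m00']]
        mm=np.zeros(Z.shape,np.uint8); cv2.drawContours(mm,[c],-1,1,-1); mm=mm>0
        zt=np.nanpercentile(Z[mm],80)
        col=np.median(H[mm],axis=0)
        W=P[mm&(Z>zt-0.006)]
        rr=cv2.minAreaRect((W[:,:2]*1000).astype(np.float32))
        print(np.round(u,1),"hsv",col,"ztop %.4f"%zt,"xy mm",np.round(rr[0],1),np.round(rr[1],1),"ang %.1f"%rr[2])
E
```

```text
top counter z -0.00025943753744472886
[408.8 282.1] hsv [174. 121. 129.] ztop 0.0256 xy mm [ 245.  -246.8] [46.6 69.3] ang 72.6
[433. 246.] hsv [ 22.  65. 165.] ztop 0.0259 xy mm [ 355.2 -322.1] [46.1 71.8] ang 16.7
[404.4 228.2] hsv [ 26.   59.5 169. ] ztop 0.0292 xy mm [ 406.6 -233.4] [39.7 44.1] ang 1.0
[356.9 229.4] hsv [ 16.  22. 108.] ztop 0.0381 xy mm [400.4 -87.4] [39.4 45.4] ang 89.8
[433.1 204.1] hsv [ 26.  61. 169.] ztop 0.0254 xy mm [ 484.4 -323.3] [46.1 70.9] ang 12.2
[469.  198.7] hsv [ 14. 128. 162.] ztop 0.0321 xy mm [ 507.9 -438.2] [24.2 49.9] ang 84.2
[404.9 173.6] hsv [172. 111. 166.] ztop 0.0289 xy mm [ 578.2 -234.4] [44.4 45. ] ang 3.6
[433.  166.5] hsv [ 25.  62. 169.] ztop 0.0283 xy mm [ 602.4 -323.6] [44.4 44.6] ang 75.2
[360.1 164.3] hsv [ 14. 132. 107.] ztop 0.0591 xy mm [614.4 -86.4] [171.   69.3] ang 0.1
scene counter z 0.0005887849329417882
[209.4 277.7] hsv [ 21.  62. 149.] ztop 0.0295 xy mm [ 603.4 -325.4] [44.3 43.3] ang 27.2
[243.1 258.7] hsv [172. 107. 149.] ztop 0.0290 xy mm [ 579.6 -235.2] [44.5 43. ] ang 26.3
[202.1 238.2] hsv [ 21.  62. 150.] ztop 0.0261 xy mm [ 486.8 -324.8] [47.7 68.8] ang 11.5
[158.9 260.7] hsv [ 14. 116. 137.] ztop 0.0342 xy mm [ 509.5 -438.2] [26.3 49.4] ang 78.3
[296.5 240.3] hsv [ 14. 119.  85.] ztop 0.0594 xy mm [615.1 -85.7] [169.1  73.9] ang 1.2
[231.1 204.6] hsv [ 21.  62. 147.] ztop 0.0288 xy mm [ 410.  -232.4] [43.4 43.8] ang 17.2
[195.6 198.4] hsv [ 21.  64. 140.] ztop 0.0261 xy mm [ 356.2 -322.6] [49.  68.8] ang 16.4
[281.2 192.1] hsv [15. 13. 94.] ztop 0.0366 xy mm [409.2 -87.1] [47.8 41.1] ang 79.9
[215.4 162.3] hsv [173. 111. 112.] ztop 0.0273 xy mm [ 247.4 -248.4] [46.5 73.2] ang 71.7
```

```bash
python3 - <<'E'
from h import *
print(bot.tip_reach)
for n in("top","scene"):
    p=cv2.imread(f'pics/{n}0.png')[:,:,::-1].copy(); d=np.load(f'pics/{n}0d.npy'); m=vision.camera_model(n)
    P=xyzmap(m,d); Z=P[...,2]; H=hsv(p)
    wood=(H[...,0]<20)&(H[...,1]>75)
    for name,(x0,x1,y0,y1),(z0,z1) in (("base",(.5,.76,-.16,.16),(.052,.066)),("upper",(.34,.68,.15,.48),(.056,.07))):
        mk=(P[...,0]>x0)&(P[...,0]<x1)&(P[...,1]>y0)&(P[...,1]<y1)&(Z>z0)&(Z<z1)&wood
        W=P[mk]
        r=cv2.minAreaRect((W[:,:2]*1000).astype(np.float32)); print(n,name,mk.sum(),np.round(r[0],1),np.round(r[1],1),"%.1f"%r[2],"z med %.4f"%np.median(W[:,2]))
    if n=="top":
        vis=np.clip(Z/0.08,0,1); vis=(np.nan_to_num(vis)*255).astype(np.uint8)
        a=cv2.resize(p[110:265,165:380,::-1],None,fx=3.5,fy=3.5,interpolation=cv2.INTER_CUBIC); cv2.imwrite('pics/trays.png',a)
        b=cv2.resize(cv2.applyColorMap(vis,2)[110:265,165:380],None,fx=3.5,fy=3.5,interpolation=0); cv2.imwrite('pics/traysd.png',b)
E
```

```text
0.0726
top base 1142 [618.   18.8] [186.  277.6] 1.8 z med 0.0586
top upper 1169 [497.3 282.6] [290.4 341.2] 13.7 z med 0.0624
scene base 1700 [620.1  18.7] [188.1 280.9] 1.8 z med 0.0591
scene upper 1273 [497.1 281.4] [288.4 345.7] 14.6 z med 0.0630
```

View pics/trays.png

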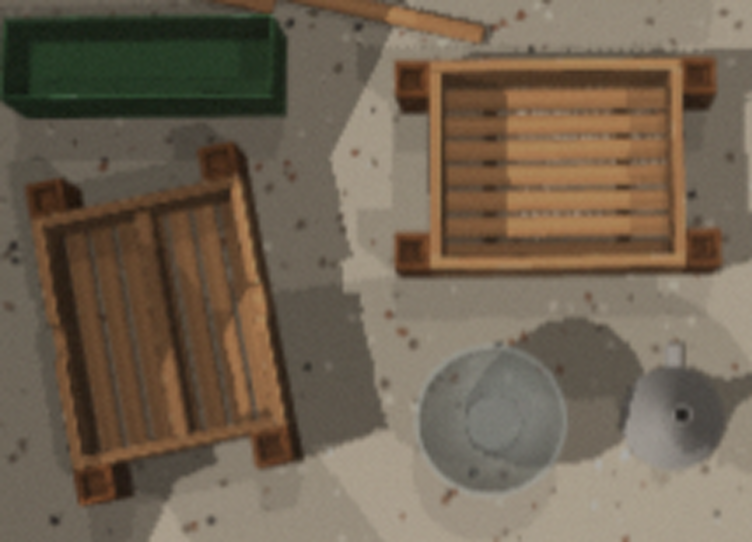

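View pics/traysd.png

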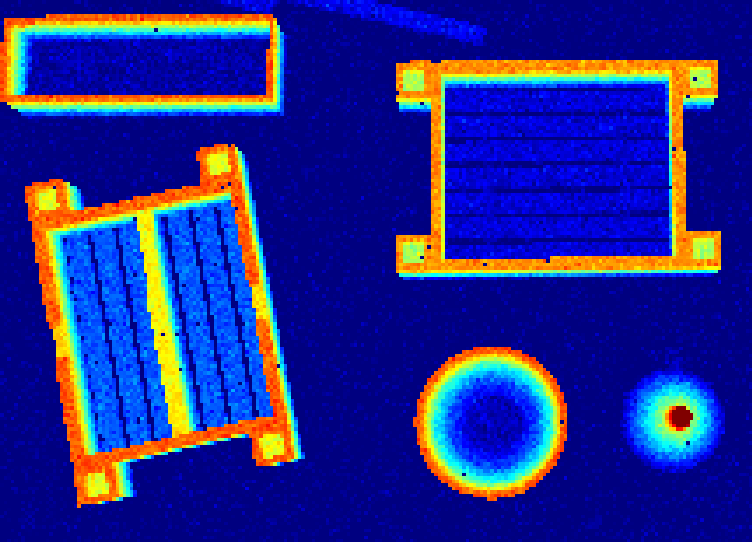

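```bash
python3 - <<'E'
from h import *
plan(.3557,-.3224,.09,16.6)
plan(.3557,-.3224,.025,16.6)
E
```

```text
clock 0.15 tcp [ 0.1618 -0.4727  0.3032] yaw -71.10 tilt 0.09
 world d mm [ 193.9  150.3 -159.2]  shift in present tool axes mm [ -79.2 -232.1  159.4]  turn deg [-7.00e-02  7.00e-02 -8.77e+01]  shift in tool axes after turn [228.7 -88.7 159.2] q6 1.57 grip 0.0854
clock 0.15 tcp [ 0.1618 -0.4727  0.3032] yaw -71.10 tilt 0.09
 world d mm [ 193.9  150.3 -224.2]  shift in present tool axes mm [ -79.1 -232.1  224.4]  turn deg [-7.00e-02  7.00e-02 -8.77e+01]  shift in tool axes after turn [228.7 -88.7 224.2] q6 1.57 grip 0.0854
```

Request:
drive_tool(steps=[0,0,0.012,0,0,-7.16,-1,0,0,0.012,0,0,-7.16,-1,0,0,0.012,0,0,-7.16,-1,0,0,0.012,0,0,-7.16,-1,0,0,0.012,0,0,-7.16,-1,0,0,0.012,0,0,-7.16,-1,0,0,0.012,0,0,-7.16,-1,0,0,0.012,0,0,-7.16,-1])

```text
clock: 0.82
eef_pos: [0.1618, -0.4728, 0.207]
tool_rot: [0.993, -0.117, -0.0, -0.0]
ft_force: [-0.5, 1.0, 0.4]
grip_width: 0.0849
```

Request:
drive_tool(steps=[0,0,0.012,0,0,-7.16,-1,0,0,0.012,0,0,-7.16,-1,0,0,0.012,0,0,-7.16,-1,0,0,0.012,0,0,-7.16,-1,0.035,-0.014,0,0,0,-1.8,-1,0.038,-0.015,0,0,0,0,-1,0.038,-0.015,0,0,0,0,-1,0.038,-0.015,0,0,0,0,-1])

```text
clock: 1.48
eef_pos: [0.2892, -0.3737, 0.1595]
tool_rot: [0.99, 0.144, -0.0, -0.0]
ft_force: [0.6, -0.4, 0.9]
grip_width: 0.0858
```

```bash
cat > look.py <<'E'
from h import *
import sys
def soaps(n="top"):
    p,d,m=cam(n); P=xyzmap(m,d); Z=P[...,2]; H=hsv(p)
    roi=(P[...,0]>0.2)&(P[...,0]<0.7)&(P[...,1]<-0.09)&(P[...,1]>-0.55)
    mk=roi&(Z>0.012)&(Z<0.05)
    for c in blobs(mk,25):
        mm=np.zeros(Z.shape,np.uint8); cv2.drawContours(mm,[c],-1,1,-1); mm=(mm>0)&mk
        zt=np.nanpercentile(Z[mm],80); col=np.median(H[mm],axis=0)
        W=P[mm&(Z>zt-0.006)]
        rr=cv2.minAreaRect((W[:,:2]*1000).astype(np.float32))
        M=cv2.moments(c)
        print(n,"px",np.round([M['m10']/M['m00'],M['m01']/M['m00']]),"hsv",col,"ztop %.4f"%zt,"xy",np.round(rr[0],1),np.round(rr[1],1),"ang %.1f"%rr[2])
if __name__=="__main__":
    for n in sys.argv[1:]: soaps(n)
E
python3 look.py top scene; python3 - <<'E'
from h import *
plan(.3557,-.3224,.022,16.6)
cam("wrist","a")
E
```

```text
top px [409. 282.] hsv [174. 121. 136.] ztop 0.0258 xy [ 244.9 -246.9] [46.5 69.4] ang 72.7
top px [433. 246.] hsv [ 26.  61. 177.] ztop 0.0260 xy [ 355.1 -322.3] [46.7 70.8] ang 18.1
top px [404. 228.] hsv [ 20.  74. 171.] ztop 0.0284 xy [ 406.6 -232. ] [39.7 45.3] ang 1.0
top px [364. 230.] hsv [ 17.  24. 103.] ztop 0.0338 xy [ 400.7 -102.4] [45.6 22.9] ang 0.1
top px [433. 204.] hsv [ 26.  60. 178.] ztop 0.0258 xy [ 484.4 -323.2] [46.1 70.5] ang 12.1
top px [469. 199.] hsv [ 14. 128. 170.] ztop 0.0327 xy [ 507.5 -438. ] [22.1 51.5] ang 80.6
top px [405. 173.] hsv [172. 110. 175.] ztop 0.0284 xy [ 578.  -235.5] [44.9 43.2] ang 68.1
top px [433. 167.] hsv [ 25.  61. 177.] ztop 0.0290 xy [ 602.5 -322.8] [43.7 43.5] ang 82.2
scene px [209. 278.] hsv [ 21.  62. 153.] ztop 0.0292 xy [ 604.5 -324.9] [44.2 44.1] ang 82.6
scene px [243. 259.] hsv [172. 107. 153.] ztop 0.0291 xy [ 579.9 -235.8] [45.4 43.8] ang 27.4
scene px [291. 240.] hsv [ 14. 119.  61.] ztop 0.0426 xy [597.2 -96.4] [118.5  27.9] ang 19.3
scene px [202. 238.] hsv [ 21.  62. 154.] ztop 0.0262 xy [ 486.7 -324.9] [47.9 69. ] ang 11.4
scene px [159. 261.] hsv [ 14. 116. 141.] ztop 0.0347 xy [ 509.3 -438.7] [26.7 50.1] ang 81.2
scene px [231. 205.] hsv [ 20.  66. 139.] ztop 0.0290 xy [ 410.5 -232.3] [44.1 42.9] ang 77.6
scene px [196. 199.] hsv [ 21.  63. 152.] ztop 0.0257 xy [ 354.9 -323.5] [50.3 68.9] ang 16.6
scene px [275. 194.] hsv [ 15.  13. 100.] ztop 0.0349 xy [ 410.  -103.1] [42.9 18.2] ang 22.6
scene px [215. 162.] hsv [173. 110. 115.] ztop 0.0273 xy [ 246.2 -247.9] [45.8 75.9] ang 72.8
clock 1.58 tcp [ 0.2922 -0.3714  0.1596] yaw 17.10 tilt 0.12
 world d mm [ 63.5  49.  -83.6]  shift in present tool axes mm [ 75.  -28.   83.8]  turn deg [-0.09 -0.08  0.5 ]  shift in tool axes after turn [ 74.9 -28.8  83.6] q6 0.37 grip 0.0855
```

View pics/wrist_a.png

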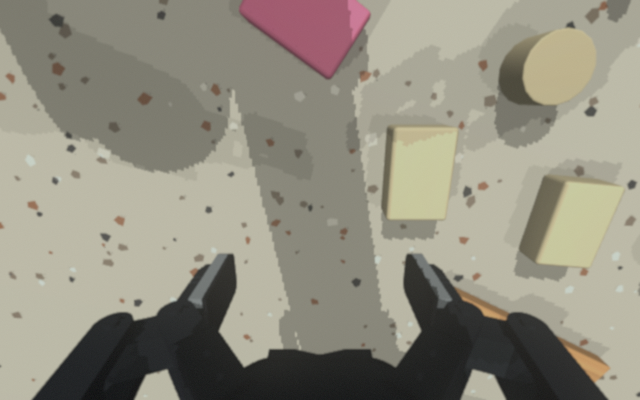

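The wrist view agrees: bar A is at (420,172), bar B at (578,222), the pink block is at the top, and nothing stands in the way. I'll go over bar A and down.

Request:
drive_tool(steps=[0.0375,-0.014,0,0,0,0.3,-1,0.0375,-0.0145,0,0,0,0,-1,0,0,0.03,0,0,0,-1,0,0,0.03,0,0,0,-1,0,0,0.023,0,0,0,-1,0,0,0,0,0,0,-1,0,0,0,0,0,0,-1])

```text
clock: 2.22
eef_pos: [0.3508, -0.3263, 0.0759]
tool_rot: [0.99, 0.141, -0.001, -0.001]
ft_force: [0.4, 0.6, 1.5]
grip_width: 0.0853
```

```bash
python3 - <<'E'
from h import *
plan(.3557,-.3224,.022,16.8)
cam("wrist","b")
E
```

```text
clock 2.22 tcp [ 0.3508 -0.3263  0.0759] yaw 16.22 tilt 0.22
 world d mm [4.9 3.9 0.1]  shift in present tool axes mm [ 5.8 -2.3 -0.1]  turn deg [-0.18  0.13 -0.58]  shift in tool axes after turn [ 5.8 -2.3 -0.1] q6 0.54 grip 0.0853
```

View pics/wrist_b.png

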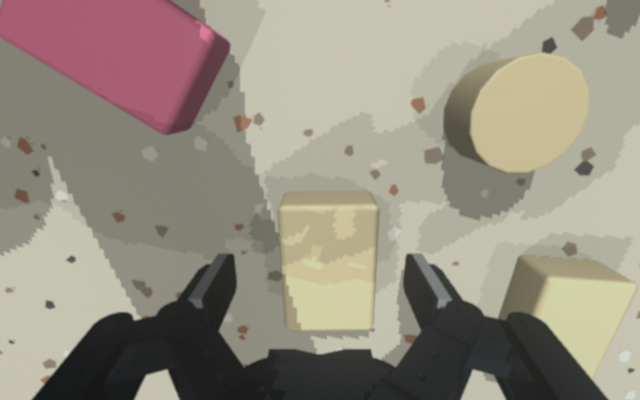

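Request:
drive_tool(steps=[0.006,-0.0025,0,0,0,-0.5,-1,0,0,0,0,0,0,0,0,0,0,0,0,0,0.4,0,0,0,0,0,0,0.7,0,0,0,0,0,0,1,0,0,0,0,0,0,1,0,0,0,0,0,0,1,0,0,0,0,0,0,1])

```text
clock: 2.93
eef_pos: [0.358, -0.3228, 0.0781]
tool_rot: [0.989, 0.146, 0.001, 0.001]
ft_force: [0.1, 0.7, 6.4]
grip_width: 0.0446
```

Request:
drive_tool(steps=[0,0,-0.01,0,0,0,1,0,0,-0.03,0,0,0,1,0,0,-0.03,0,0,0,1,0,0,-0.03,0,0,0,1,0,0,-0.02,0,0,0,1,0,0,0,0,0,0,1])

```text
clock: 3.43
eef_pos: [0.3594, -0.3239, 0.2022]
tool_rot: [0.989, 0.146, 0.003, 0.004]
ft_force: [0.3, -0.6, -1.8]
grip_width: 0.0444
```

```bash
python3 - <<'E'
from h import *
plan(.6176,.0638,.034,1.8)
cam("wrist","c")
E
```

```text
clock 3.43 tcp [ 0.3594 -0.3239  0.2022] yaw 16.82 tilt 0.54
 world d mm [ 258.2  387.7 -114.2]  shift in present tool axes mm [ 358.8 -297.3  113.6]  turn deg [ 0.42 -0.34 15.02]  shift in tool axes after turn [ 270.3 -379.4  114.2] q6 0.54 grip 0.0444
```

View pics/wrist_c.png

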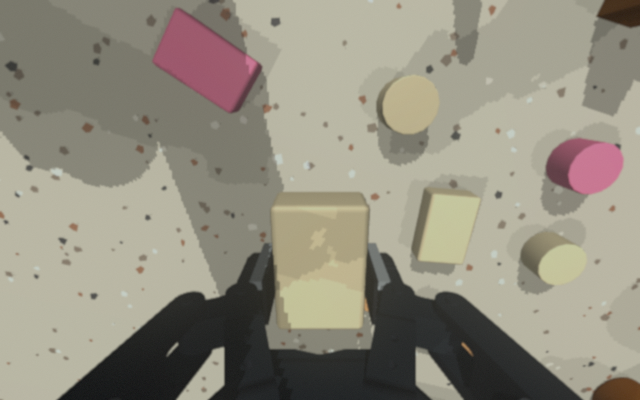

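Request:
drive_tool(steps=[0,0,0,0,0,5,1,0,0,0,0,0,5,1,0,0,0,0,0,5,1,0.0225,-0.031,0,0,0,0,1,0.0225,-0.031,0,0,0,0,1,0.0225,-0.031,0,0,0,0,1,0.0225,-0.031,0,0,0,0,1,0.0225,-0.031,0,0,0,0,1])

```text
clock: 4.15
eef_pos: [0.4645, -0.1619, 0.1955]
tool_rot: [1.0, 0.016, -0.001, -0.001]
ft_force: [0.9, -1.1, -0.7]
grip_width: 0.0447
```

Request:
drive_tool(steps=[0.0225,-0.031,0,0,0,0,1,0.0225,-0.031,0,0,0,0,1,0.0225,-0.031,0,0,0,0,1,0.0225,-0.031,0,0,0,0,1,0.0225,-0.031,0,0,0,0,1,0.0225,-0.031,0,0,0,0,1,0,0,0,0,0,0,1,0,0,0,0,0,0,1])

```text
clock: 4.82
eef_pos: [0.5938, 0.0286, 0.1947]
tool_rot: [1.0, 0.018, -0.002, 0.0]
ft_force: [-0.4, 0.5, -1.3]
grip_width: 0.0442
```

```bash
python3 - <<'E'
from h import *
plan(.6176,.0638,.034,1.8)
E
```

```text
clock 4.82 tcp [0.5938 0.0286 0.1947] yaw 2.04 tilt 0.2
 world d mm [  23.8   35.2 -106.7]  shift in present tool axes mm [ 25.4 -34.4 106.6]  turn deg [0.01 0.2  0.24]  shift in tool axes after turn [ 24.9 -34.5 106.7] q6 1.58 grip 0.0442
```

Request:
drive_tool(steps=[0.0127,-0.0172,0,0,0,0,1,0.0127,-0.0172,0,0,0,0,1,0,0,0.025,0,0,0,1,0,0,0.025,0,0,0,1,0,0,0.025,0,0,0,1,0,0,0,0,0,0,1])

```text
clock: 5.32
eef_pos: [0.6133, 0.06, 0.1153]
tool_rot: [1.0, 0.015, -0.007, 0.001]
ft_force: [-1.9, -1.1, -1.4]
grip_width: 0.0448
```

```bash
python3 - <<'E'
from h import *
plan(.6176,.0638,.034,1.8)
cam("wrist","d")
E
```

```text
clock 5.32 tcp [0.6133 0.06   0.1153] yaw 1.73 tilt 0.76
 world d mm [  4.3   3.8 -27.3]  shift in present tool axes mm [ 4.8 -3.7 27.3]  turn deg [ 0.07  0.76 -0.07]  shift in tool axes after turn [ 4.4 -3.7 27.3] q6 1.64 grip 0.0448
```

View pics/wrist_d.png

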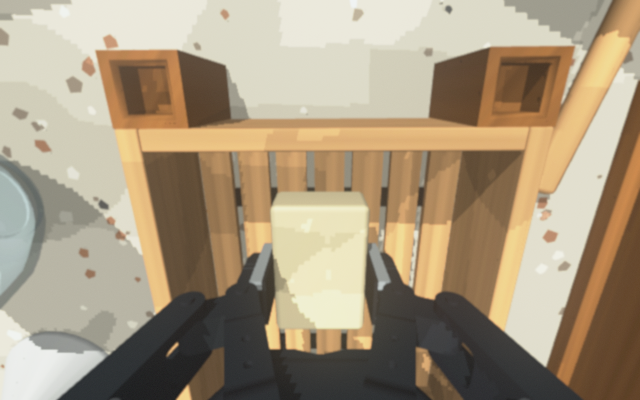

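The bar is over the tray, midway between the long walls (rim at columns ~135 and ~540), with two sockets visible at (150,90) and (520,85). Lowering it now.

Request:
drive_tool(steps=[0.004,-0.003,0.012,0,0.7,0,1,0,0,0.01,0,0,0,1,0,0,0.004,0,0,0,1,0,0,0,0,0,0,1,0,0,0,0,0,0,1])

```text
clock: 5.78
eef_pos: [0.6223, 0.0645, 0.0964]
tool_rot: [1.0, 0.016, 0.006, -0.0]
ft_force: [-0.4, -0.1, -0.7]
grip_width: 0.0448
```

Request:
drive_tool(steps=[-0.003,0,0.004,0,0,0,1,0,0,0.004,0,0,0,1,0,0,0,0,0,0,1])

```text
clock: 6.03
eef_pos: [0.6188, 0.0646, 0.0873]
tool_rot: [1.0, 0.016, 0.005, -0.0]
ft_force: [0.7, 0.4, -1.5]
grip_width: 0.0443
```

Request:
drive_tool(steps=[0,0,0.001,0,0,0,1,0,0,0,0,0,0,-0.4,0,0,0,0,0,0,-0.6,0,0,0,0,0,0,-0.8,0,0,-0.03,0,0,0,-1,0,0,-0.03,0,0,0,-1,0,0,-0.03,0,0,0,-1,0,0,-0.02,0,0,0,-1])

```text
clock: 6.7
eef_pos: [0.6192, 0.0648, 0.2003]
tool_rot: [1.0, 0.016, 0.008, -0.0]
ft_force: [0.6, 0.1, 0.2]
grip_width: 0.0855
```

```bash
python3 look.py top | grep -v "hsv \[17"; python3 - <<'E'
from h import *
plan(.4855,-.3240,.10,12)
cam("wrist","e")
E
```

```text
top px [404. 228.] hsv [ 26.  58. 174.] ztop 0.0287 xy [ 406.6 -233.3] [39.6 44.2] ang 0.9
top px [364. 230.] hsv [ 17.  23. 100.] ztop 0.0337 xy [ 400.7 -103.8] [51.5 26.2] ang 0.8
top px [433. 204.] hsv [ 26.  61. 174.] ztop 0.0256 xy [ 484.1 -323.1] [45.6 71.3] ang 12.3
top px [469. 199.] hsv [ 14. 129. 121.] ztop 0.0327 xy [ 507.2 -438.6] [23.1 49.8] ang 79.7
top px [433. 166.] hsv [ 25.  62. 173.] ztop 0.0284 xy [ 601.8 -323.6] [44.2 45. ] ang 19.8
clock 6.75 tcp [0.621  0.065  0.2045] yaw 1.82 tilt 1.32
 world d mm [-135.5 -389.   -50.5]  shift in present tool axes mm [-148.9  384.5   46.8]  turn deg [  0.07  -1.32 -10.18]  shift in tool axes after turn [-213.4  352.3   50.5] q6 1.64 grip 0.0851
```

View pics/wrist_e.png

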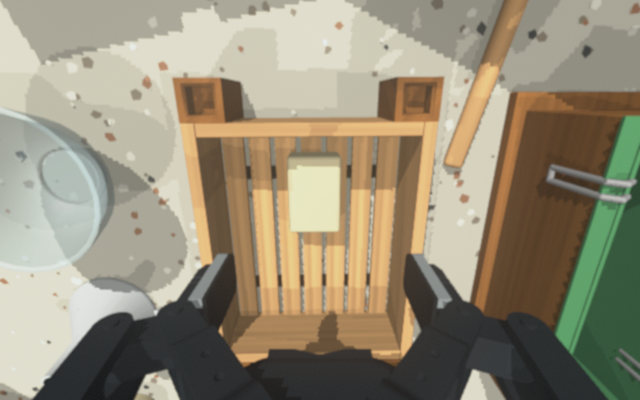

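Bar A lies flat in the tray at wrist pixel (315,193). On to bar B.

Request:
drive_tool(steps=[0,0,0,0,-1.3,-5,-1,0,0,0,0,0,-5.1,-1,-0.0195,0.032,0,0,0,0,-1,-0.0195,0.032,0,0,0,0,-1,-0.0195,0.032,0,0,0,0,-1,-0.0195,0.032,0,0,0,0,-1,-0.0195,0.032,0,0,0,0,-1,-0.0195,0.032,0,0,0,0,-1])

```text
clock: 7.47
eef_pos: [0.5421, -0.1486, 0.197]
tool_rot: [0.995, 0.104, -0.006, -0.0]
ft_force: [0.6, 0.3, 0.6]
grip_width: 0.0852
```

Request:
drive_tool(steps=[-0.0195,0.032,0,0,0,0,-1,-0.0195,0.032,0,0,0,0,-1,-0.0195,0.032,0,0,0,0,-1,-0.0195,0.032,0.01,0,0,0,-1,-0.0195,0.032,0.02,0,0,0,-1,0,0,0.02,0,0,0,-1,0,0,0,0,0,0,-1])

```text
clock: 8.05
eef_pos: [0.4771, -0.324, 0.1443]
tool_rot: [0.995, 0.102, -0.008, -0.003]
ft_force: [-0.6, 0.5, -1.2]
grip_width: 0.0854
```

```bash
python3 - <<'E'
from h import *
plan(.4853,-.3240,.022,12)
E
```

```text
clock 8.05 tcp [ 0.4771 -0.324   0.1443] yaw 11.67 tilt 1.02
 world d mm [  8.2  -0.  -68.3]  shift in present tool axes mm [ 9.1  2.2 68.2]  turn deg [-0.41  0.94 -0.33]  shift in tool axes after turn [ 8.   1.7 68.3] q6 0.77 grip 0.0854
```

Request:
drive_tool(steps=[0.008,0.0017,0.025,-0.4,0.9,-0.3,-1,0,0,0.025,0,0,0,-1,0,0,0.017,0,0,0,-1,0,0,0,0,0,0,-1,0,0,0,0,0,0,-1])

```text
clock: 8.47
eef_pos: [0.4887, -0.3222, 0.0815]
tool_rot: [0.994, 0.107, 0.002, 0.002]
ft_force: [0.2, -0.3, 0.9]
grip_width: 0.0854
```

```bash
python3 - <<'E'
from h import *
plan(.4853,-.3240,.024,12)
cam("wrist","f")
E
```

```text
clock 8.47 tcp [ 0.4887 -0.3222  0.0815] yaw 12.31 tilt 0.29
 world d mm [-3.4 -1.8 -3.5]  shift in present tool axes mm [-3.7  1.   3.5]  turn deg [ 0.22 -0.19  0.31]  shift in tool axes after turn [-3.7  1.   3.5] q6 0.77 grip 0.0854
```

View pics/wrist_f.png

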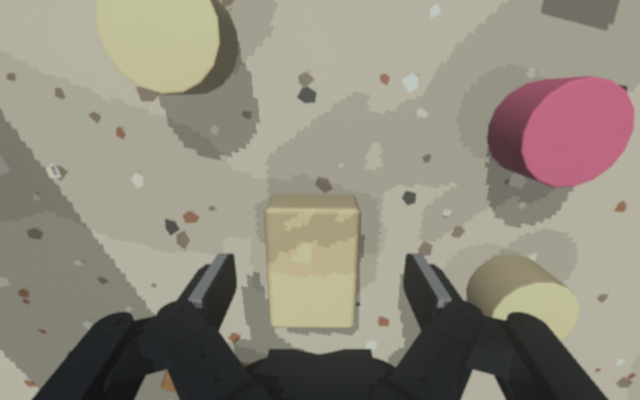

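Request:
drive_tool(steps=[-0.0037,0.001,0.0035,0,0,0,-1,0,0,0,0,0,0,0.3,0,0,0,0,0,0,0.6,0,0,0,0,0,0,1,0,0,0,0,0,0,1,0,0,0,0,0,0,1,0,0,0,0,0,0,1])

```text
clock: 9.1
eef_pos: [0.4861, -0.3259, 0.0797]
tool_rot: [0.994, 0.106, 0.004, 0.003]
ft_force: [-0.3, 0.5, 6.0]
grip_width: 0.0445
```

Request:
drive_tool(steps=[0,0,-0.01,0,0,0,1,0,0,-0.03,0,0,0,1,0,0,-0.03,0,0,0,1,0,0,-0.03,0,0,0,1,0,0,-0.01,0,0,5,1,0,0,0,0,0,5.2,1,0,0,0,0,0,0,1])

```text
clock: 9.68
eef_pos: [0.4851, -0.3251, 0.1902]
tool_rot: [1.0, 0.017, 0.004, 0.003]
ft_force: [-0.3, 0.6, -0.7]
grip_width: 0.0444
```

```bash
python3 - <<'E'
from h import *
plan(.6204,-.0262,.034,1.8)
E
```

```text
clock 9.68 tcp [ 0.4851 -0.3251  0.1902] yaw 1.93 tilt 0.59
 world d mm [ 135.3  298.9 -102.2]  shift in present tool axes mm [ 144.5 -294.8  101.5]  turn deg [ 0.36 -0.46  0.13]  shift in tool axes after turn [ 144.6 -294.5  102.2] q6 0.95 grip 0.0444
```

Request:
drive_tool(steps=[0.016,-0.0327,0,0,0,0,1,0.016,-0.0327,0,0,0,0,1,0.016,-0.0327,0,0,0,0,1,0.016,-0.0327,0,0,0,0,1,0.016,-0.0327,0,0,0,0,1,0.016,-0.0327,0,0,0,0,1,0.016,-0.0327,0,0,0,0,1,0.016,-0.0327,0,0,0,0,1])

```text
clock: 10.35
eef_pos: [0.6031, -0.0572, 0.1871]
tool_rot: [1.0, 0.019, 0.002, 0.002]
ft_force: [0.0, -0.2, -1.1]
grip_width: 0.0447
```

Request:
drive_tool(steps=[0.016,-0.0327,0,0,0,0,1,0,0,0,0,0,0,1,0,0,0,0,0,0,1])

```text
clock: 10.6
eef_pos: [0.6182, -0.0234, 0.1867]
tool_rot: [1.0, 0.021, 0.002, 0.002]
ft_force: [-0.5, -0.5, -0.7]
grip_width: 0.0445
```

```bash
python3 - <<'E'
from h import *
plan(.6204,-.0262,.034,1.8)
E
```

```text
clock 10.60 tcp [ 0.6182 -0.0234  0.1867] yaw 2.37 tilt 0.36
 world d mm [  2.2  -2.8 -98.7]  shift in present tool axes mm [ 1.7  2.4 98.7]  turn deg [ 0.29 -0.22  0.57]  shift in tool axes after turn [ 2.1  2.9 98.7] q6 1.49 grip 0.0445
```

Request:
drive_tool(steps=[0.002,0.003,0.03,0.3,0,0.5,1,0,0,0.03,0,0,0,1,0,0,0.025,0,0,0,1,0,0,0.005,0,0,0,1,0,0,0,0,0,0,1,0,0,0,0,0,0,1])

```text
clock: 11.1
eef_pos: [0.621, -0.0297, 0.0985]
tool_rot: [1.0, 0.013, 0.003, -0.0]
ft_force: [-0.0, -1.1, -0.3]
grip_width: 0.0445
```

```bash
python3 - <<'E'
from h import *
plan(.6204,-.0262,.0345,1.8)
E
```

```text
clock 11.10 tcp [ 0.621  -0.0297  0.0985] yaw 1.48 tilt 0.34
 world d mm [ -0.6   3.5 -10. ]  shift in present tool axes mm [-0.5 -3.5 10. ]  turn deg [-0.01 -0.34 -0.32]  shift in tool axes after turn [-0.4 -3.5 10. ] q6 1.50 grip 0.0445
```

Request:
drive_tool(steps=[0,-0.003,0.005,0,0,0,1,0,0,0.0045,0,0,0,1,0,0,0,0,0,0,1,0,0,0,0,0,0,1])

```text
clock: 11.43
eef_pos: [0.6212, -0.0257, 0.0891]
tool_rot: [1.0, 0.013, 0.004, -0.0]
ft_force: [0.5, -0.2, -0.7]
grip_width: 0.0444
```

Request:
drive_tool(steps=[0,0,0.0015,0,0,0,1,0,0,0,0,0,0,-0.4,0,0,0,0,0,0,-0.6,0,0,0,0,0,0,-0.8,0,0,-0.03,0,0,0,-1,0,0,-0.03,0,0,0,-1,0,0,-0.035,0,0,0,-1,0,0,-0.035,0,0,0,-1])

```text
clock: 12.1
eef_pos: [0.6197, -0.0258, 0.218]
tool_rot: [1.0, 0.013, 0.003, -0.0]
ft_force: [0.4, 0.9, 0.7]
grip_width: 0.0855
```

```bash
cat > trays.py <<'E'
from h import *
def fitline(a):  # a Nx2 mm
    vx,vy,x0,y0=cv2.fitLine(a.astype(np.float32),cv2.DIST_HUBER,0,0.01,0.01).ravel(); return np.array([vx,vy]),np.array([x0,y0])
def upper(P,z0,z1,box,wood):
    mk=(P[...,0]>box[0])&(P[...,0]<box[1])&(P[...,1]>box[2])&(P[...,1]<box[3])&(P[...,2]>z0)&(P[...,2]<z1)&wood
    c,l=cv2.connectedComponents(cv2.morphologyEx(mk.astype(np.uint8),cv2.MORPH_CLOSE,np.ones((5,5)))) 
    n=np.bincount(l[mk]); n[0]=0; k=n.argmax(); W=P[(l==k)&mk]
    return W
E
python3 - <<'E'
from trays import *
for n in("top","scene"):
    p,d,m=cam(n,"g"); P=xyzmap(m,d); H=hsv(p); wood=(H[...,0]<20)&(H[...,1]>75)
    W=upper(P,.046,.07,(.34,.68,.15,.48),wood)
    r=cv2.minAreaRect((W[:,:2]*1000).astype(np.float32)); print(n,"upper",len(W),np.round(r,1) if 0 else (np.round(r[0],1),np.round(r[1],1),round(r[2],2)),"z p90 %.4f"%np.percentile(W[:,2],90))
    c=np.array(r[0]); L=W[:,:2]*1000-c
    ang=r[2] if r[1][0]>r[1][1] else r[2]-90
    t=np.radians(ang); ux=np.array([np.cos(t),np.sin(t)]); uy=np.array([-ux[1],ux[0]])
    s=(abs(L@uy)<14)&(abs(L@ux)<90)
    v,x0=fitline(L[s]); zz=W[s][:,2]
    print("  long axis ang %.2f"%ang,"partition ang %.2f"%np.degrees(np.arctan(v[1]/v[0])),"foot of partition line vs centre (mm across)","%.2f"%((x0@uy)),"z part %.4f"%np.median(zz),s.sum())
    W=upper(P,.05,.068,(.5,.76,-.16,.2),wood)
    r=cv2.minAreaRect((W[:,:2]*1000).astype(np.float32)); print(n,"base",len(W),np.round(r[0],1),np.round(r[1],1),round(r[2],2))
    if n=="top": cv2.imwrite('pics/g1.png',cv2.resize(p[110:265,165:480,::-1],None,fx=2.5,fy=2.5,interpolation=cv2.INTER_CUBIC))
E
python3 look.py top| grep -v "hsv \[17"
```

```text
top upper 1786 (array([473.3, 357.9]), array([279.2, 186. ]), 13.58) z p90 0.0647
  long axis ang 13.58 partition ang 13.10 foot of partition line vs centre (mm across) -0.91 z part 0.0509 275
top base 565 [615.8  85.3] [186.2 146.8] 1.75
scene upper 2184 (array([474.6, 356.6]), array([281.8, 189.9]), 13.39) z p90 0.0651
  long axis ang 13.39 partition ang 13.25 foot of partition line vs centre (mm across) -0.62 z part 0.0518 304
scene base 1713 [620.7  19.3] [186.8 281. ] 1.95
top px [404. 228.] hsv [ 26.  58. 172.] ztop 0.0291 xy [ 408. -233.] [39.7 45.4] ang 15.3
top px [469. 199.] hsv [ 14. 129. 126.] ztop 0.0322 xy [ 507.5 -439. ] [23.4 49.6] ang 79.7
top px [433. 167.] hsv [ 25.  62. 172.] ztop 0.0289 xy [ 602.1 -323.6] [43.6 44.9] ang 71.5
```

View pics/g1.png

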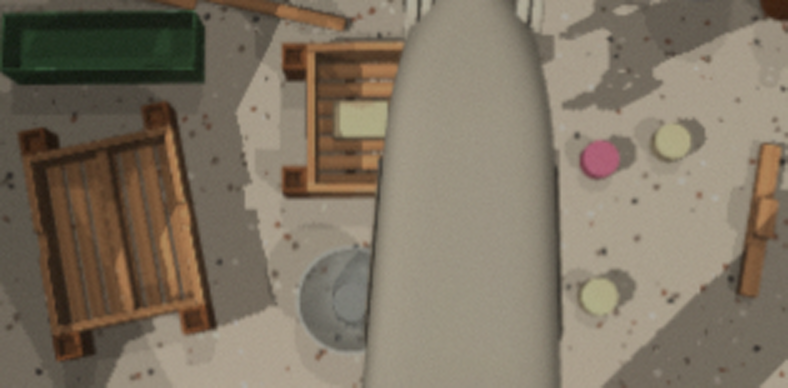

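```bash
python3 - <<'E'
from h import *
plan(.4742,.3572,.040,103.3)
plan(.4742,.3572,.040,13.3)
print(np.round(bot.get_obs()["joint_pos"],2))
p,d,m=cam("wrist","g"); o,_=ray(m,[[320,200]]); print("cam at",np.round(o,4))
E
```

```text
clock 12.25 tcp [ 0.6225 -0.0259  0.2217] yaw 1.52 tilt 0.88
 world d mm [-148.3  383.1 -127.7]  shift in present tool axes mm [-140.  -387.   125.3]  turn deg [-0.58 -0.76 78.22]  shift in tool axes after turn [-406.9   56.1  127.7] q6 1.50 grip 0.0852
clock 12.25 tcp [ 0.6225 -0.0259  0.2217] yaw 1.52 tilt 0.88
 world d mm [-148.3  383.1 -127.7]  shift in present tool axes mm [-140.  -387.   125.3]  turn deg [  0.12  -0.88 -11.78]  shift in tool axes after turn [ -56.1 -406.9  127.7] q6 1.50 grip 0.0852
[-0.04  0.52  0.2   1.24  0.    1.5 ]
cam at [0.62   0.0567 0.2912]
```

View pics/wrist_g.png

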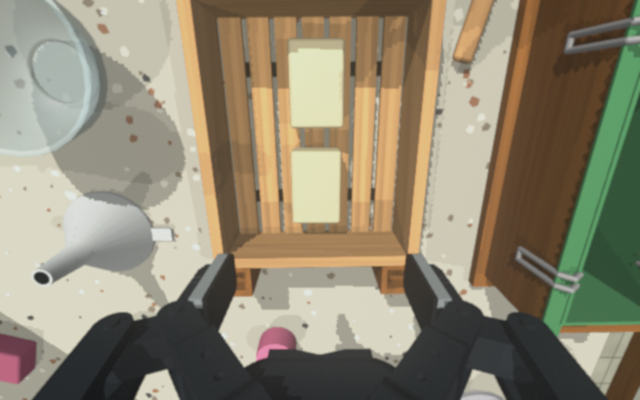

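Both bars lie flat in the base tray at wrist pixels (316,83) and (316,185), and the funnel and bowl are untouched. Now I'll turn the jaws to cross the upper tray's partition. That needs −102°, because turning the other way would pass the last joint's range.

Request:
drive_tool(steps=[0,-0.02,0,0,-0.8,-7.1,-1,0,-0.02,0,0,0,-7.1,-1,0,-0.02,0,0,0,-7.1,-1,0,-0.02,0,0,0,-7.1,-1,0,0,0,0,0,-7.1,-1,0,0,0,0,0,-7.1,-1,0,0,0,0,0,-7.1,-1,0,0,0,0,0,-7.1,-1])

```text
clock: 12.97
eef_pos: [0.6024, 0.0519, 0.2149]
tool_rot: [0.872, 0.49, -0.005, -0.002]
ft_force: [0.4, -0.2, -0.0]
grip_width: 0.0854
```

Request:
drive_tool(steps=[0,0,0,0,0,-7.1,-1,0,0,0,0,0,-7.1,-1,0,0,0,0,0,-7.1,-1,0,0,0,0,0,-7.1,-1,0,0,0,0,0,-7.1,-1,0,0,0,0,0,-7.1,-1,0,0,0,0,0,-2.4,-1])

```text
clock: 13.55
eef_pos: [0.6024, 0.0516, 0.2149]
tool_rot: [0.618, 0.786, -0.004, -0.004]
ft_force: [0.5, -0.2, 0.4]
grip_width: 0.0855
```

```bash
python3 - <<'E'
from h import *
plan(.4742,.3572,.1,103.3)
E
```

```text
clock 13.55 tcp [0.6024 0.0516 0.2149] yaw 103.60 tilt 0.67
 world d mm [-128.2  305.6  -60.9]  shift in present tool axes mm [327.1 -52.1  62. ]  turn deg [-0.67 -0.09  0.3 ]  shift in tool axes after turn [326.9 -54.5  60.9] q6 -0.15 grip 0.0855
```

Request:
drive_tool(steps=[0.041,-0.0068,0,-0.7,0,0.3,-1,0.041,-0.0068,0,0,0,0,-1,0.041,-0.0068,0,0,0,0,-1,0.041,-0.0068,0,0,0,0,-1,0.041,-0.0068,0,0,0,0,-1,0.041,-0.0068,0,0,0,0,-1,0.041,-0.0068,0,0,0,0,-1,0.04,-0.0068,0,0,0,0,-1])

```text
clock: 14.22
eef_pos: [0.4747, 0.3591, 0.2153]
tool_rot: [0.622, 0.783, 0.0, 0.001]
ft_force: [0.6, 0.1, -0.6]
grip_width: 0.0851
```

Request:
drive_tool(steps=[0,0,0,0,0,0,-1,0,0,0,0,0,0,-1,0,0,0,0,0,0,-1])

```text
clock: 14.47
eef_pos: [0.4758, 0.3575, 0.2156]
tool_rot: [0.622, 0.783, 0.0, 0.001]
ft_force: [0.1, -0.3, 1.2]
grip_width: 0.0856
```

```bash
python3 - <<'E'
from h import *
plan(.4742,.3572,.1,103.3)
cam("wrist","h"); cam("top","h")
E
```

```text
clock 14.47 tcp [0.4758 0.3575 0.2156] yaw 103.07 tilt 0.11
 world d mm [ -1.6  -0.3 -61.6]  shift in present tool axes mm [ 0.1 -1.8 61.6]  turn deg [ 0.1   0.05 -0.23]  shift in tool axes after turn [ 0.1 -1.7 61.6] q6 0.42 grip 0.0856
```

View pics/wrist_h.png

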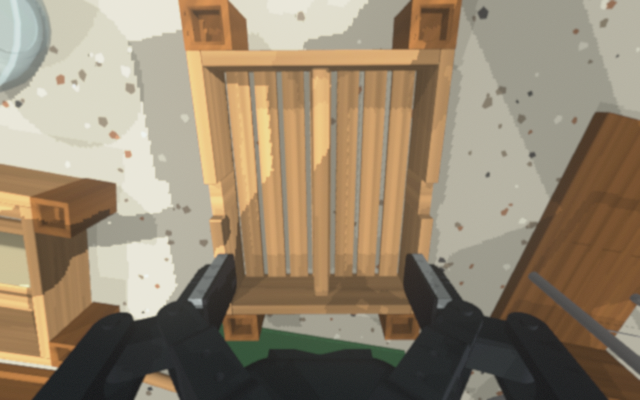

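View pics/top_h.png

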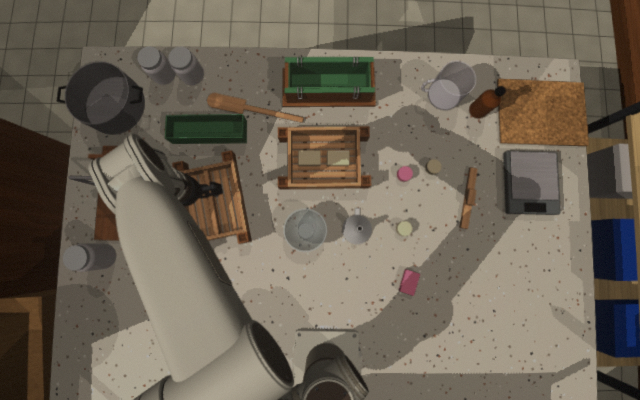

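```bash
python3 - <<'E'
from trays import *
def endwalls(P,c,ang,z0,z1,lim=130):
    t=np.radians(ang); ux=np.array([np.cos(t),np.sin(t)]); uy=np.array([-ux[1],ux[0]])
    L=(P[...,:2]*1000-c); lx=L@ux; ly=L@uy; Z=P[...,2]
    ok=(Z>z0)&(Z<z1)
    out=[]
    for s in(1,-1):
        k=ok&(abs(ly)<55)&(s*lx>90)&(s*lx<lim); out.append((k.sum(),)+tuple(np.round(np.percentile(lx[k],[3,50,97]),1)) if k.sum()>10 else None)
    for s in(1,-1):
        k=ok&(abs(lx)<85)&(s*ly>70)&(s*ly<105); out.append((k.sum(),)+tuple(np.round(np.percentile(ly[k],[3,50,97]),1)) if k.sum()>10 else None)
    return out
d=np.load('pics/wrist_h.npy'); m=vision.camera_model("wrist"); P=xyzmap(m,d)
print("wrist upper",endwalls(P,np.array([474.2,357.2]),13.3,.054,.075))
k=(abs(P[...,0]-.4742)<.15)&(abs(P[...,1]-.3572)<.13)&(P[...,2]>.03)
t=np.radians(13.3); L=P[...,:2]*1000-[474.2,357.2]; lx=L@[np.cos(t),np.sin(t)]; ly=L@[-np.sin(t),np.cos(t)]
s=(P[...,2]>.044)&(P[...,2]<.06)&(abs(ly)<14)&(abs(lx)<95); v,x0=fitline(np.c_[lx[s],ly[s]]); print("partition",s.sum(),"slope deg %.2f"%np.degrees(np.arctan(v[1]/v[0])),"y at x=0 %.2f"%(x0[1]-x0[0]*v[1]/v[0]),"z %.4f"%np.median(P[...,2][s]))
for n in("top","scene"):
    d=np.load(f'pics/{n}_g.npy'); m=vision.camera_model(n); P=xyzmap(m,d); print(n,"upper",endwalls(P,np.array([474.2,357.2]),13.3,.056,.075))
    d=np.load({'top':'pics/top_h.npy','scene':'pics/scene0d.npy'}[n]); P=xyzmap(m,d); print(n,"base",endwalls(P,np.array([619,19.]),91.8,.052,.07))
E
```

```text
wrist upper [(np.int64(1872), np.float64(100.0), np.float64(101.5), np.float64(109.4)), (np.int64(2740), np.float64(-108.9), np.float64(-103.9), np.float64(-99.3)), (np.int64(2630), np.float64(81.3), np.float64(84.9), np.float64(90.9)), (np.int64(2500), np.float64(-91.6), np.float64(-85.5), np.float64(-82.0))]
partition 3656 slope deg -0.08 y at x=0 -0.37 z 0.0521
top upper [(np.int64(138), np.float64(97.3), np.float64(102.1), np.float64(107.4)), (np.int64(130), np.float64(-110.2), np.float64(-105.4), np.float64(-100.4)), (np.int64(204), np.float64(80.6), np.float64(86.1), np.float64(92.4)), (np.int64(173), np.float64(-91.5), np.float64(-86.9), np.float64(-81.5))]
top base [(np.int64(108), np.float64(102.4), np.float64(105.7), np.float64(109.0)), (np.int64(126), np.float64(-109.0), np.float64(-103.8), np.float64(-99.5)), (np.int64(205), np.float64(82.9), np.float64(88.6), np.float64(92.6)), (np.int64(217), np.float64(-91.0), np.float64(-85.7), np.float64(-80.4))]
scene upper [(np.int64(154), np.float64(99.5), np.float64(106.2), np.float64(110.9)), (np.int64(148), np.float64(-111.4), np.float64(-103.6), np.float64(-99.7)), (np.int64(216), np.float64(80.6), np.float64(84.7), np.float64(91.8)), (np.int64(203), np.float64(-92.9), np.float64(-88.7), np.float64(-82.0))]
scene base [(np.int64(175), np.float64(101.1), np.float64(105.7), np.float64(111.4)), (np.int64(172), np.float64(-110.4), np.float64(-106.0), np.float64(-100.6)), (np.int64(278), np.float64(79.8), np.float64(83.7), np.float64(90.3)), (np.int64(338), np.float64(-94.3), np.float64(-89.9), np.float64(-83.9))]
```

The tray's pose agrees to within 1 mm across wrist, top and scene: centre (474,357), partition at 13.2°, partition top 0.052 and rim 0.064. Now I'll go down to pinch the partition.

Request:
drive_tool(steps=[0,-0.0015,0.03,0,0,-0.2,-1,0,0,0.03,0,0,0,-1,0,0,0.03,0,0,0,-1,0,0,0.025,0,0,0,-1,0,0,0.005,0,0,0,-1,0,0,0,0,0,0,-1,0,0,0,0,0,0,-1])

```text
clock: 15.15
eef_pos: [0.4767, 0.3572, 0.098]
tool_rot: [0.622, 0.783, 0.002, 0.001]
ft_force: [-0.3, -0.2, -0.4]
grip_width: 0.0855
```

```bash
python3 - <<'E'
from h import *
plan(.4745,.3570,.04,103.2)
E
```

```text
clock 15.15 tcp [0.4767 0.3572 0.098 ] yaw 103.12 tilt 0.31
 world d mm [-2.2 -0.2 -4. ]  shift in present tool axes mm [ 0.3 -2.2  4. ]  turn deg [ 0.3  -0.07 -0.08]  shift in tool axes after turn [ 0.3 -2.2  4. ] q6 0.41 grip 0.0855
```

Request:
drive_tool(steps=[0,-0.002,0.003,0.3,0,0,-1,0,0,0,0,0,0,-0.3,0,0,0,0,0,0,0.2,0,0,0,0,0,0,0.6,0,0,0,0,0,0,1,0,0,0,0,0,0,1,0,0,0,0,0,0,1,0,0,0,0,0,0,1])

```text
clock: 15.82
eef_pos: [0.4738, 0.3576, 0.0946]
tool_rot: [0.621, 0.784, 0.0, -0.001]
ft_force: [-0.6, 1.0, 2.1]
grip_width: 0.0129
```

Request:
drive_tool(steps=[0,0,0,0,0,0,1,0,0,0,0,0,0,1,0,0,0,0,0,0,1])

```text
clock: 16.07
eef_pos: [0.4738, 0.3576, 0.0946]
tool_rot: [0.621, 0.784, 0.0, -0.001]
ft_force: [-1.0, -0.4, 4.4]
grip_width: 0.0133
```

```bash
python3 - <<'E'
from h import *
plan(.4745,.3570,.04,103.2)
E
```

```text
clock 16.07 tcp [0.4738 0.3576 0.0946] yaw 103.23 tilt 0.08
 world d mm [ 0.7 -0.6 -0.6]  shift in present tool axes mm [-0.7  0.5  0.6]  turn deg [-0.01 -0.08  0.03]  shift in tool axes after turn [-0.7  0.5  0.6] q6 0.42 grip 0.0133
```

Request:
drive_tool(steps=[0,0,-0.005,0,0,0,1,0,0,-0.01,0,0,0,1,0,0,-0.02,0,0,0,1,0,0,-0.03,0,0,0,1,0,0,-0.03,0,0,0,1,0,0,-0.02,0,0,0,1,0,0,0,0,0,0,1])

```text
clock: 16.65
eef_pos: [0.4758, 0.3586, 0.2145]
tool_rot: [0.621, 0.784, 0.004, 0.001]
ft_force: [0.7, 0.6, -3.7]
grip_width: 0.0131
```

```bash
python3 - <<'E'
from h import *
plan(.6192,.019,.15,1.8)
cam("wrist","i")
E
```

```text
clock 16.65 tcp [0.4758 0.3586 0.2145] yaw 103.20 tilt 0.5
 world d mm [ 143.4 -339.6  -10.5]  shift in present tool axes mm [-363.4   61.9    9.4]  turn deg [  0.54   0.09 -78.6 ]  shift in tool axes after turn [-132.6 -343.9   10.5] q6 0.41 grip 0.0131
```

View pics/wrist_i.png

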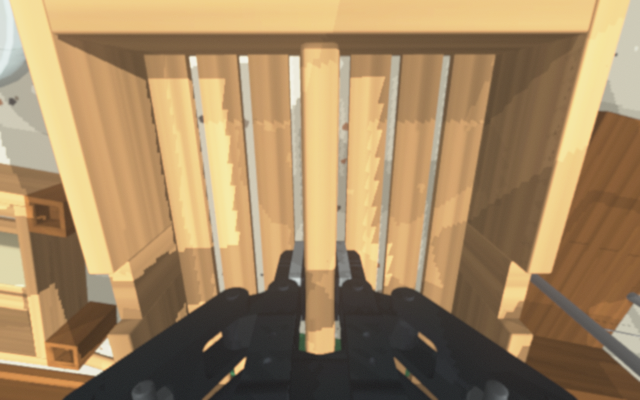

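Request:
drive_tool(steps=[-0.015,0.0025,0,0,0,0,1,-0.03,0.005,0,0,0,0,1,-0.035,0.006,0,0.5,0,0,1,-0.035,0.006,0,0,0,0,1,-0.03,0.005,0,0,0,2,1,-0.02,0.003,0,0,0,4,1,0,0,0,0,0,6,1,0,0,0,0,0,6,1])

```text
clock: 17.37
eef_pos: [0.5368, 0.1995, 0.2057]
tool_rot: [0.739, 0.674, -0.007, -0.004]
ft_force: [-0.6, 1.1, -5.0]
grip_width: 0.0129
```

Request:
drive_tool(steps=[0,0,0,0,0,6.5,1,0,0,0,0,0,6.5,1,0,0,0,0,0,6.5,1,0,0,0,0,0,6.5,1,0,0,0,0,0,6.5,1,0,0,0,0,0,6.5,1,0,0,0,0,0,6.5,1,0,0,0,0,0,6.5,1])

```text
clock: 18.03
eef_pos: [0.5362, 0.2013, 0.2057]
tool_rot: [0.959, 0.283, -0.008, -0.0]
ft_force: [0.2, 0.1, -4.6]
grip_width: 0.0129
```

Request:
drive_tool(steps=[0,0,0,0,0,6.5,1,0,0,0,0,0,6.5,1,0,0,0,0,0,6.5,1,0,0,0,0,0,6.5,1,0,0,0,0,0,4,1,0,0,0,0,0,1.4,1,0,0,0,0,0,0,1])

```text
clock: 18.62
eef_pos: [0.5366, 0.2017, 0.2065]
tool_rot: [1.0, 0.016, -0.007, 0.001]
ft_force: [-0.1, 0.4, -5.6]
grip_width: 0.0127
```

```bash
python3 - <<'E'
from h import *
plan(.6192,.019,.15,1.8)
p,d,m=cam("wrist","j");cam("scene","j")
P=xyzmap(m,d); Z=P[...,2]
E
```

```text
clock 18.62 tcp [0.5366 0.2017 0.2065] yaw 1.83 tilt 0.8
 world d mm [  82.6 -182.7   -2.5]  shift in present tool axes mm [ 76.8 185.2   2. ]  turn deg [0.16 0.79 0.03]  shift in tool axes after turn [ 76.9 185.2   2.5] q6 1.90 grip 0.0127
```

View pics/scene_j.png

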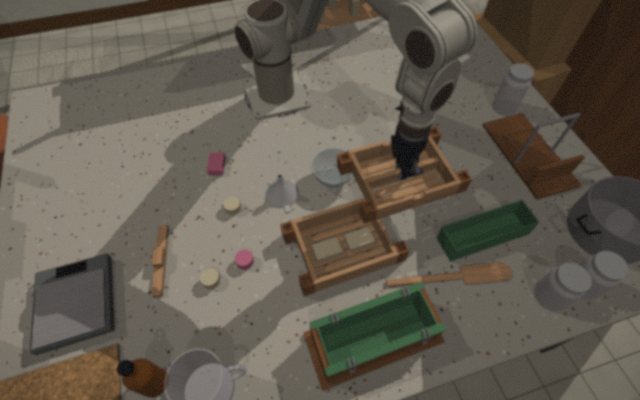

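Request:
drive_tool(steps=[0.01,0.024,0,0,0.7,0,1,0.014,0.034,0,0,0,0,1,0.015,0.036,0,0,0,0,1,0.015,0.036,0,0,0,0,1,0.014,0.033,0,0,0,0,1,0.009,0.022,0,0,0,0,1,0,0,0,0,0,0,1,0,0,0,0,0,0,1])

```text
clock: 19.38
eef_pos: [0.6206, 0.0184, 0.2084]
tool_rot: [1.0, 0.015, 0.001, 0.0]
ft_force: [-1.0, 0.1, -4.8]
grip_width: 0.0129
```

```bash
python3 - <<'E'
from h import *
plan(.6192,.019,.12,1.8)
E
```

```text
clock 19.38 tcp [0.6206 0.0184 0.2084] yaw 1.68 tilt 0.1
 world d mm [ -1.4   0.6 -34.4]  shift in present tool axes mm [-1.5 -0.7 34.4]  turn deg [ 0.04 -0.09 -0.12]  shift in tool axes after turn [-1.4 -0.7 34.4] q6 1.57 grip 0.0129
```

Request:
drive_tool(steps=[-0.0013,-0.001,0.015,0,0,-0.1,1,0,0,0.015,0,0,0,1,0,0,0.013,0,0,0,1,0,0,0,0,0,0,1,0,0,0,0,0,0,1])

```text
clock: 19.8
eef_pos: [0.6181, 0.0223, 0.1651]
tool_rot: [1.0, 0.018, -0.0, 0.0]
ft_force: [0.9, -0.0, -4.3]
grip_width: 0.0128
```

```bash
python3 - <<'E'
from h import *
plan(.6193,.0197,.06+.0426-.014,1.8)
p,d,m=cam("wrist","k"); cv2.imwrite('pics/wk.png',p[:,:,::-1])
p,d,m=cam("scene","k"); cv2.imwrite('pics/sk.png',cv2.resize(p[170:310,260:430,::-1],None,fx=4.5,fy=4.2,interpolation=cv2.INTER_CUBIC))
p,d,m=cam("top","k"); cv2.imwrite('pics/tk.png',cv2.resize(p[100:220,250:400,::-1],None,fx=5,fy=5,interpolation=cv2.INTER_CUBIC))
E
```

```text
clock 19.80 tcp [0.6181 0.0223 0.1651] yaw 2.04 tilt 0.05
 world d mm [  1.2  -2.6 -22.5]  shift in present tool axes mm [ 1.2  2.6 22.5]  turn deg [0.04 0.03 0.24]  shift in tool axes after turn [ 1.2  2.6 22.5] q6 1.57 grip 0.0128
```

View pics/wk.png

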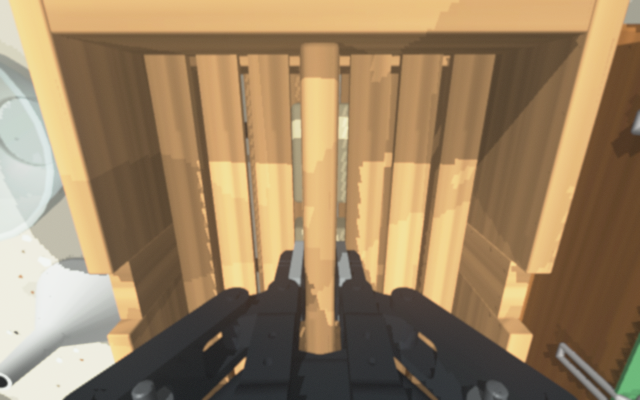

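View pics/sk.png

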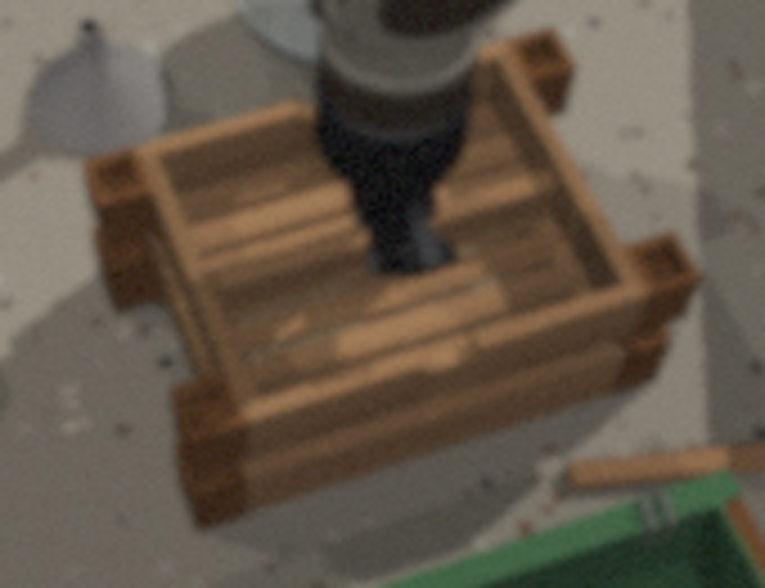

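View pics/tk.png

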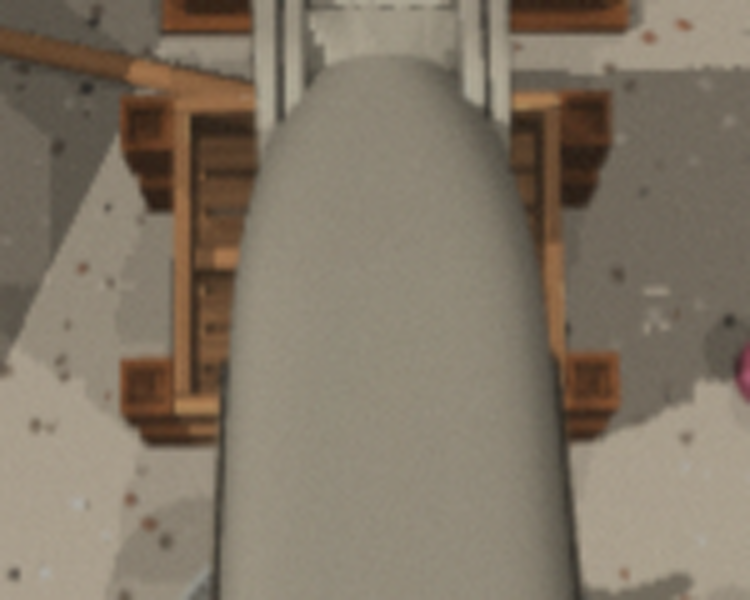

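```bash
python3 - <<'E'
from trays import *
for n in("scene","top"):
    m=vision.camera_model(n)
    for tag,f,z in(("base",'pics/%s0d.npy'%n,(.052,.07)),("tray",f'pics/{n}_k.npy',(.124,.146))):
        P=xyzmap(m,np.load(f)); t=np.radians(91.8); L=P[...,:2]*1000-[619,19]
        lx=L@[np.cos(t),np.sin(t)]; ly=L@[-np.sin(t),np.cos(t)]; Z=P[...,2]; ok=(Z>z[0])&(Z<z[1])
        W=np.c_[lx[ok],ly[ok]]; W=W[(abs(W[:,0])<150)&(abs(W[:,1])<110)]
        r=cv2.minAreaRect(W.astype(np.float32)); print(n,tag,len(W),np.round(r[0],1),np.round(r[1],1),round(r[2],2),"z %.4f"%np.median(Z[ok&(abs(lx)<150)&(abs(ly)<110)]), "x ext",np.round(np.percentile(W[:,0],[.3,99.7]),1),"y ext",np.round(np.percentile(W[:,1],[.3,99.7]),1))
        for s in(1,-1):
            k=ok&(abs(lx)<125)&(s*ly>78)&(s*ly<100)
            if k.sum()>20:
                v,x0=fitline(np.c_[lx[k],ly[k]]); print("   long wall",s,k.sum(),"ang %.2f"%np.degrees(np.arctan(v[1]/v[0])),"y(0) %.2f"%(x0[1]-x0[0]*v[1]/v[0]))
E
```

```text
scene base 1743 [ 0.8 -1. ] [282.5 188.3] 0.39 z 0.0591 x ext [-140.2  141.2] y ext [-94.4  91.3]
   long wall 1 400 ang 0.05 y(0) 83.90
   long wall -1 507 ang 0.05 y(0) -89.75
scene tray 2059 [ 3.3 -1.1] [282.9 187. ] 0.13 z 0.1344 x ext [-137.7  143.6] y ext [-94.4  90.8]
   long wall 1 296 ang -0.10 y(0) 83.69
   long wall -1 625 ang 0.18 y(0) -90.16
top base 1152 [-0.1  0.3] [278.9 185.9] 0.34 z 0.0586 x ext [-138.5  139.4] y ext [-91.6  93.7]
   long wall 1 311 ang 0.45 y(0) 88.10
   long wall -1 313 ang 0.34 y(0) -85.55
top tray 965 [ 2.5 -0.2] [281.1 186. ] 0.41 z 0.1346 x ext [-137.3  142.8] y ext [-93.3  93.3]
   long wall 1 91 ang -0.34 y(0) 88.99
   long wall -1 174 ang 0.48 y(0) -85.68
```

Measured in the same cameras, the tray sits 2.5 mm too far along its long axis and within 0.5 mm across it. I'll correct that and lower.

Request:
drive_tool(steps=[0,0.0025,0.004,0,0,0.1,1,0,0,0.004,0,0,0,1,0,0,0.003,0,0,0,1,0,0,0,0,0,0,1,0,0,0,0,0,0,1])

```text
clock: 20.37
eef_pos: [0.6191, 0.0185, 0.1547]
tool_rot: [1.0, 0.016, 0.001, 0.0]
ft_force: [0.1, 0.7, -5.1]
grip_width: 0.0129
```

```bash
python3 - <<'E'
from h import *
plan(.6181,.0198,.06+.0826-.054,1.8); print(bot.get_obs()["ft_force"])
E
```

```text
clock 20.37 tcp [0.6191 0.0185 0.1547] yaw 1.81 tilt 0.12
 world d mm [ -1.    1.3 -12.1]  shift in present tool axes mm [-1.  -1.3 12.1]  turn deg [ 0.05 -0.1   0.01]  shift in tool axes after turn [-1.  -1.3 12.1] q6 1.57 grip 0.0129
[ 0.05583454  0.70690954 -5.07266483]
```

Request:
drive_tool(steps=[-0.0007,-0.001,0.003,0,0,0,1,0,0,0.003,0,0,0,1,0,0,0.003,0,0,0,1,0,0,0,0,0,0,1,0,0,0,0,0,0,1])

```text
clock: 20.78
eef_pos: [0.6184, 0.0196, 0.1457]
tool_rot: [1.0, 0.016, 0.001, 0.0]
ft_force: [0.0, 0.3, -5.3]
grip_width: 0.0131
```

Request:
drive_tool(steps=[0,0,0.002,0,0,0,1,0,0,0.002,0,0,0,1,0,0,0,0,0,0,1,0,0,0,0,0,0,1])

```text
clock: 21.12
eef_pos: [0.6191, 0.0196, 0.1427]
tool_rot: [1.0, 0.016, 0.002, 0.0]
ft_force: [0.2, -0.2, -1.5]
grip_width: 0.0129
```

The tray touched down at the expected height (TCP 0.1427), and its weight has gone off the wrist. Releasing.

Request:
drive_tool(steps=[0,0,0,0,0,0,0.5,0,0,0,0,0,0,0,0,0,0,0,0,0,-0.6,0,0,0,0,0,0,-1,0,0,0,0,0,0,-1,0,0,-0.03,0,0,0,-1,0,0,-0.03,0,0,0,-1,0,0,-0.03,0,0,0,-1])

```text
clock: 21.78
eef_pos: [0.618, 0.0196, 0.2326]
tool_rot: [1.0, 0.016, 0.001, 0.0]
ft_force: [0.4, 0.5, 0.6]
grip_width: 0.0852
```

```bash
python3 look.py top scene| grep -v "hsv \[17"; python3 - <<'E'
from h import *
plan(.604,-.324,.1,1)
p,d,m=cam("scene","l"); P=xyzmap(m,d)
t=np.radians(91.8); L=P[...,:2]*1000-[619,19]; lx=L@[np.cos(t),np.sin(t)]; ly=L@[-np.sin(t),np.cos(t)]; Z=P[...,2]
for z in((.1,.12),(.05,.07)):
  k=(abs(lx)<145)&(abs(ly)<100)&(Z>z[0])&(Z<z[1]); r=cv2.minAreaRect(np.c_[lx[k],ly[k]].astype(np.float32)); print(r,np.median(Z[k]))
for sx in(1,-1):
  for sy in(1,-1):
    k=(abs(lx-sx*105)<5)&(abs(ly-sy*87)<8)&(Z>.1)&(Z<.125); print(sx,sy,k.sum(),np.median(Z[k]) if k.sum() else None)
cv2.imwrite('pics/sl.png',cv2.resize(p[170:310,260:430,::-1],None,fx=4.5,fy=4.2,interpolation=cv2.INTER_CUBIC))
E
```

```text
top px [404. 228.] hsv [ 26.  59. 169.] ztop 0.0289 xy [ 406.6 -233.1] [39.6 42.8] ang 1.4
top px [469. 198.] hsv [ 14. 129. 122.] ztop 0.0327 xy [ 507.6 -438.4] [23.5 50.5] ang 81.3
top px [433. 167.] hsv [ 25.  62. 167.] ztop 0.0285 xy [ 601.8 -324.5] [44.2 45.6] ang 45.3
scene px [209. 278.] hsv [ 21.  62. 159.] ztop 0.0294 xy [ 605.  -324.9] [43.7 42.5] ang 72.0
scene px [291. 240.] hsv [ 13. 119.  60.] ztop 0.0422 xy [593.7 -96.7] [111.6  28.2] ang 20.5
scene px [159. 261.] hsv [ 14. 115. 117.] ztop 0.0348 xy [ 509.4 -438.2] [25.7 49.3] ang 79.1
scene px [231. 205.] hsv [ 21.  62. 158.] ztop 0.0288 xy [ 409.6 -232.5] [44.5 45.1] ang 67.8
scene px [275. 194.] hsv [ 15.  13. 104.] ztop 0.0349 xy [ 408.6 -103.9] [45.9 21.2] ang 15.4
clock 21.88 tcp [0.6214 0.0198 0.2388] yaw 1.82 tilt 0.84
 world d mm [ -17.4 -343.8  -84.8]  shift in present tool axes mm [-29.6 343.   84.7]  turn deg [ 0.05 -0.84  0.82]  shift in tool axes after turn [-23.4 343.4  84.8] q6 1.57 grip 0.0854
((0.7296905517578125, -1.4508209228515625), (187.11166381835938, 282.9771423339844), 89.83016967773438) 0.11038063284358685
((0.6038360595703125, -2.5745010375976562), (282.31103515625, 184.9799041748047), 0.09262804687023163) 0.06517543916286961
1 1 15 0.11081871520403641
1 -1 32 0.11133584060889479
-1 1 17 0.1114441315787722
-1 -1 33 0.11131387473293186
```

View pics/sl.png

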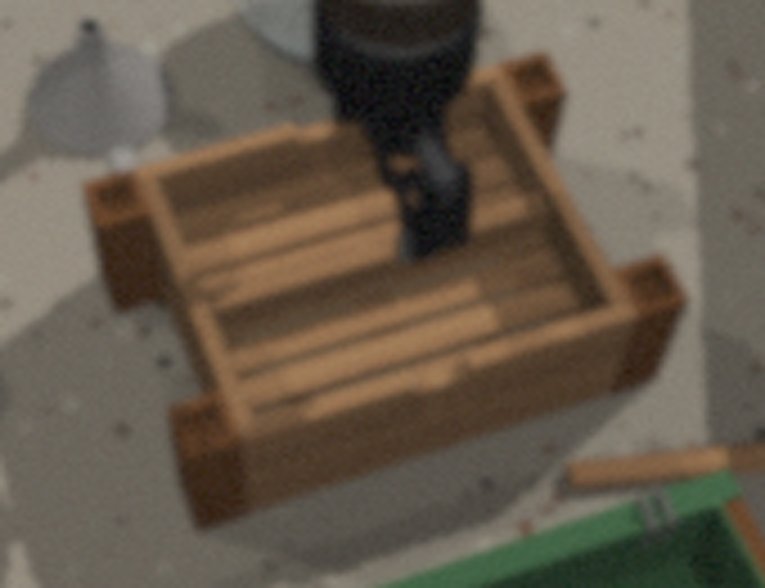

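The tray is fully seated: the rim stands at 0.111 at all four corners, its centre is within 1 mm of the base's, and the scene shows no gap. Round soaps next. I'll turn the jaws along the tray's long side and go to the far round soap at (603,-325).

Request:
drive_tool(steps=[0,0.035,0,0,-0.8,-7.1,-1,0,0.035,0,0,0,-7.1,-1,0,0.035,0,0,0,-7.1,-1,0,0.03,0,0,0,-7.1,-1,0,0,0,0,0,-7.1,-1,0,0,0,0,0,-7.1,-1,0,0,0,0,0,-7.1,-1,0,0,0,0,0,-7.1,-1])

```text
clock: 22.6
eef_pos: [0.6458, -0.1116, 0.2302]
tool_rot: [0.871, 0.492, -0.006, -0.003]
ft_force: [0.6, -0.5, -0.1]
grip_width: 0.0856
```

Request:
drive_tool(steps=[0,0,0,0,0,-7.1,-1,0,0,0,0,0,-7.1,-1,0,0,0,0,0,-7.1,-1,0,0,0,0,0,-7.1,-1,0,0,0,0,0,-4.6,-0.6,0,0,0,0,0,0,-0.6])

```text
clock: 23.1
eef_pos: [0.6458, -0.111, 0.2305]
tool_rot: [0.697, 0.717, -0.005, -0.004]
ft_force: [-0.0, 0.1, -0.2]
grip_width: 0.0684
```

```bash
python3 - <<'E'
from h import *
plan(.6035,-.3247,.08,91.8)
E
```

```text
clock 23.10 tcp [ 0.6458 -0.111   0.2305] yaw 91.69 tilt 0.79
 world d mm [ -42.3 -213.7  -96.5]  shift in present tool axes mm [-212.2  -47.3   97.5]  turn deg [-0.78  0.08 -0.11]  shift in tool axes after turn [-212.2  -49.    96.5] q6 -0.20 grip 0.0684
```

Request:
drive_tool(steps=[-0.0354,-0.008,0,-0.7,0,0,-0.6,-0.0354,-0.008,0,0,0,0,-0.6,-0.0354,-0.008,0.01,0,0,0,-0.6,-0.0354,-0.008,0.02,0,0,0,-0.6,-0.0354,-0.008,0.02,0,0,0,-0.6,-0.0354,-0.008,0.02,0,0,0,-0.6,0,0,0.02,0,0,0,-0.6,0,0,0,0,0,0,-0.6])

```text
clock: 23.77
eef_pos: [0.6006, -0.3261, 0.1361]
tool_rot: [0.699, 0.715, -0.002, -0.004]
ft_force: [-0.8, 1.1, -1.4]
grip_width: 0.0683
```

```bash
python3 - <<'E'
from h import *
plan(.6035,-.3247,.026,91.8)
cam("wrist","n")
p,d,m=cam("scene"); 
E
python3 look.py top scene | grep -v "hsv \[17"
```

```text
clock 23.77 tcp [ 0.6006 -0.3261  0.1361] yaw 91.26 tilt 0.5
 world d mm [  2.9   1.4 -56.1]  shift in present tool axes mm [ 1.2  3.4 56. ]  turn deg [-0.46 -0.2  -0.54]  shift in tool axes after turn [ 1.3  2.9 56.1] q6 -0.52 grip 0.0683
top px [405. 228.] hsv [ 26.  59. 170.] ztop 0.0294 xy [ 406.6 -233.5] [39.6 44.7] ang 0.9
top px [433. 169.] hsv [ 25.  62. 167.] ztop 0.0291 xy [ 595.1 -323.6] [29.5 42.3] ang 1.7
scene px [209. 278.] hsv [ 21.  62. 158.] ztop 0.0293 xy [ 604.3 -325. ] [44.4 43.7] ang 13.0
scene px [158. 266.] hsv [ 14. 116. 140.] ztop 0.0352 xy [ 510.2 -439.3] [26.3 50.8] ang 77.2
scene px [292. 241.] hsv [ 14.  117.5  60. ] ztop 0.0422 xy [594.2 -97.1] [111.7  26.9] ang 20.2
scene px [231. 205.] hsv [ 21.  62. 156.] ztop 0.0285 xy [ 409.4 -232.9] [44.9 43.2] ang 12.2
scene px [275. 193.] hsv [ 15.  13. 104.] ztop 0.0351 xy [ 410.3 -103.7] [44.8 20.9] ang 18.0
```

View pics/wrist_n.png

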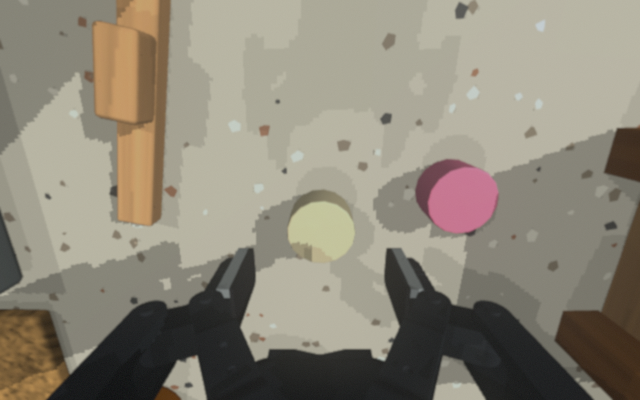

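The target round soap is centred under the jaws at (321,225). The pink one at (458,197) is well clear, and the retaining bar is at (135,90).

Request:
drive_tool(steps=[0.0013,0.003,0.02,-0.5,0,-0.4,-0.6,0,0,0.02,0,0,0,-0.6,0,0,0.014,0,0,0,-0.6,0,0,0,0,0,0,-0.6,0,0,0,0,0,0,-0.6])

```text
clock: 24.38
eef_pos: [0.6087, -0.3224, 0.0895]
tool_rot: [0.694, 0.72, 0.003, 0.004]
ft_force: [0.3, -0.3, 0.3]
grip_width: 0.0682
```

```bash
python3 - <<'E'
from h import *
plan(.6035,-.3247,.026,91.8)
cam("wrist","o")
E
```

```text
clock 24.38 tcp [ 0.6087 -0.3224  0.0895] yaw 92.12 tilt 0.6
 world d mm [-5.2 -2.3 -9.5]  shift in present tool axes mm [-2.1 -5.4  9.5]  turn deg [0.59 0.12 0.32]  shift in tool axes after turn [-2.1 -5.3  9.5] q6 -0.53 grip 0.0682
```

View pics/wrist_o.png

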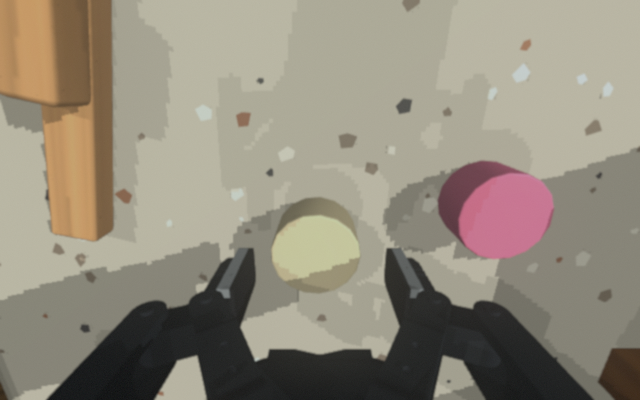

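Request:
drive_tool(steps=[-0.002,-0.0045,0.005,0.5,0,0.3,-0.6,0,0,0.003,0,0,0,-0.6,0,0,0,0,0,0,-0.6,0,0,0,0,0,0,-0.6])

```text
clock: 24.77
eef_pos: [0.6035, -0.326, 0.0809]
tool_rot: [0.696, 0.718, -0.0, 0.001]
ft_force: [-0.2, 0.6, 0.5]
grip_width: 0.0684
```

```bash
python3 - <<'E'
from h import *
plan(.6035,-.3247,.026,91.8)
E
```

```text
clock 24.77 tcp [ 0.6035 -0.326   0.0809] yaw 91.71 tilt 0.14
 world d mm [-0.   1.3 -0.9]  shift in present tool axes mm [1.3 0.  0.9]  turn deg [ 0.08  0.12 -0.09]  shift in tool axes after turn [1.3 0.  0.9] q6 -0.52 grip 0.0684
```

Request:
drive_tool(steps=[0.001,0,0,0,0,0,-0.3,0,0,0,0,0,0,0.1,0,0,0,0,0,0,0.5,0,0,0,0,0,0,1,0,0,0,0,0,0,1,0,0,0,0,0,0,1,0,0,0,0,0,0,1])

```text
clock: 25.35
eef_pos: [0.6039, -0.3251, 0.0813]
tool_rot: [0.696, 0.718, -0.0, 0.002]
ft_force: [0.2, -0.3, 5.5]
grip_width: 0.0441
```

Request:
drive_tool(steps=[0,0,-0.01,0,0,0,1,0,0,-0.03,0,0,0,1,0,0,-0.03,0,0,0,1,0,0,-0.03,0,0,0,1,0,0,-0.03,0,0,0,1,0,0,-0.02,0,0,0,1,0,0,0,0,0,0,1])

```text
clock: 25.93
eef_pos: [0.6051, -0.3256, 0.237]
tool_rot: [0.696, 0.718, 0.001, 0.006]
ft_force: [0.4, 0.1, 0.3]
grip_width: 0.044
```

```bash
python3 - <<'E'
from h import *
# tray frame: centre (619,19.3), long axis 91.8
t=np.radians(91.8); ux=np.array([np.cos(t),np.sin(t)]); uy=np.array([-ux[1],ux[0]])
for a,b in((-25,-44.5),(25,44.5),(-25,44.5),(25,-44.5)): print(a,b,np.round(np.array([619,19.3])+a*ux+b*uy,1))
plan(.6635+.0,-.0057,.1,91.8)
cam("wrist","p")
E
```

```text
-25 -44.5 [664.3  -4.3]
25 44.5 [573.7  42.9]
-25 44.5 [575.3  -7.1]
25 -44.5 [662.7  45.7]
clock 25.93 tcp [ 0.6051 -0.3256  0.237 ] yaw 91.71 tilt 0.66
 world d mm [ 58.4 319.9 -83. ]  shift in present tool axes mm [318.5  67.2  81.4]  turn deg [ 0.54  0.39 -0.08]  shift in tool axes after turn [317.9  68.4  83. ] q6 -0.52 grip 0.0440
```

View pics/wrist_p.png

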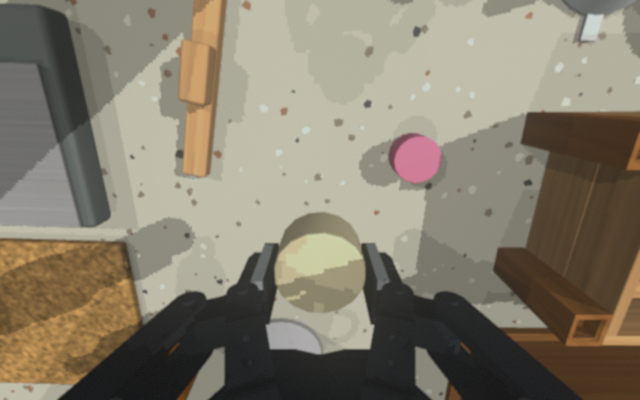

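Request:
drive_tool(steps=[0.0355,0.0077,0,0.5,0.4,0,1,0.0355,0.0077,0,0,0,0,1,0.0355,0.0077,0,0,0,0,1,0.0355,0.0077,0,0,0,0,1,0.0355,0.0077,0,0,0,0,1,0.0355,0.0077,0,0,0,0,1,0.0355,0.0077,0,0,0,0,1,0.0355,0.0077,0,0,0,0,1])

```text
clock: 26.65
eef_pos: [0.6553, -0.0371, 0.229]
tool_rot: [0.696, 0.718, -0.002, -0.006]
ft_force: [0.4, -0.9, -1.3]
grip_width: 0.044
```

Request:
drive_tool(steps=[0.0355,0.0077,0,0,0,0,1,0,0,0,0,0,0,1,0,0,0,0,0,0,1])

```text
clock: 26.9
eef_pos: [0.6622, -0.0005, 0.229]
tool_rot: [0.695, 0.719, -0.003, -0.006]
ft_force: [0.0, -0.3, -0.3]
grip_width: 0.044
```

```bash
python3 - <<'E'
from h import *
plan(.6643,-.0043,.148-.054,91.8)
cam("wrist","q")
E
```

```text
clock 26.90 tcp [ 6.622e-01 -5.000e-04  2.290e-01] yaw 91.97 tilt 0.74
 world d mm [  2.1  -3.8 -81. ]  shift in present tool axes mm [-4.3  2.9 81. ]  turn deg [-0.68 -0.29  0.17]  shift in tool axes after turn [-3.9  2.  81. ] q6 -0.04 grip 0.0440
```

View pics/wrist_q.png

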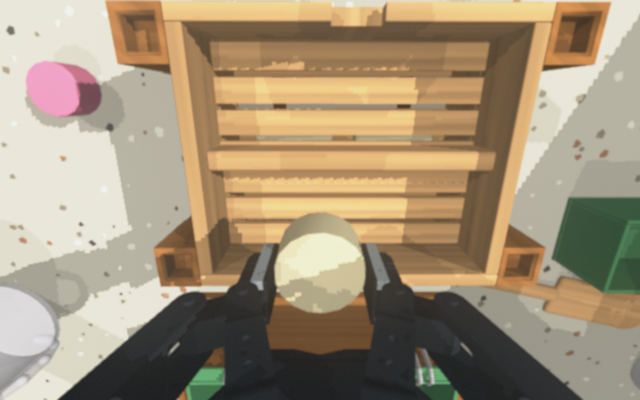

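Request:
drive_tool(steps=[-0.004,0.002,0.02,-0.6,-0.3,0,1,0,0,0.02,0,0,0,1,0,0,0.02,0,0,0,1,0,0,0.01,0,0,0,1,0,0,0,0,0,0,1,0,0,0,0,0,0,1])

```text
clock: 27.45
eef_pos: [0.6645, -0.0082, 0.1606]
tool_rot: [0.697, 0.717, 0.0, 0.0]
ft_force: [-0.4, 0.4, 0.2]
grip_width: 0.044
```

```bash
python3 - <<'E'
from h import *
plan(.6643,-.0043,.148-.054,91.8); print(bot.get_obs()["ft_force"])
cam("wrist","r")
E
```

```text
clock 27.45 tcp [ 0.6645 -0.0082  0.1606] yaw 91.62 tilt 0.04
 world d mm [ -0.2   3.9 -12.6]  shift in present tool axes mm [ 3.9 -0.1 12.6]  turn deg [ 0.04  0.01 -0.18]  shift in tool axes after turn [ 3.9 -0.1 12.6] q6 -0.04 grip 0.0440
[-0.40764891  0.40152806  0.24330627]
```

View pics/wrist_r.png

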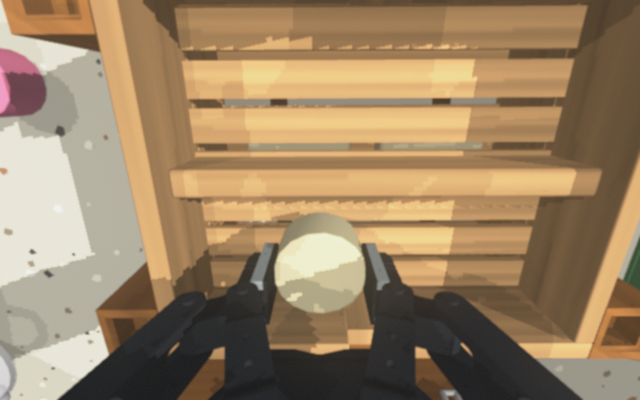

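Request:
drive_tool(steps=[0.002,0,0.006,0,0,0,1,0,0,0.005,0,0,0,1,0,0,0,0,0,0,1,0,0,0,0,0,0,1])

```text
clock: 27.83
eef_pos: [0.6649, -0.0048, 0.1504]
tool_rot: [0.696, 0.718, 0.001, 0.001]
ft_force: [-0.7, -0.2, -0.9]
grip_width: 0.0442
```

Request:
drive_tool(steps=[0,0,0.002,0,0,0,1,0,0,0.001,0,0,0,1,0,0,0,0,0,0,1])

```text
clock: 28.08
eef_pos: [0.6651, -0.0049, 0.1474]
tool_rot: [0.696, 0.718, 0.001, 0.001]
ft_force: [0.2, 0.4, -0.4]
grip_width: 0.044
```

Now at the computed floor height (0.147). I'll release with a small opening and rise.

Request:
drive_tool(steps=[0,0,0.0005,0,0,0,0.6,0,0,0,0,0,0,-0.2,0,0,0,0,0,0,-0.6,0,0,0,0,0,0,-0.6,0,0,-0.02,0,0,0,-0.6,0,0,-0.03,0,0,0,-0.6,0,0,-0.03,0,0,0,-0.6,0,0,-0.015,0,0,0,-0.6])

```text
clock: 28.75
eef_pos: [0.666, -0.005, 0.2462]
tool_rot: [0.696, 0.718, 0.003, 0.003]
ft_force: [0.4, 0.1, 0.2]
grip_width: 0.0683
```

```bash
python3 look.py top scene| grep -v "hsv \[17"; python3 - <<'E'
from h import *
plan(.4085,-.2328,.1,91.8)
cam("wrist","s")
E
```

```text
top px [405. 228.] hsv [ 27.  59. 166.] ztop 0.0290 xy [ 406.6 -233.5] [39.7 44.2] ang 0.8
top px [469. 199.] hsv [ 14. 129. 114.] ztop 0.0330 xy [ 507.6 -438.2] [22.3 49.8] ang 79.0
scene px [291. 240.] hsv [ 14. 119.  61.] ztop 0.0428 xy [593.4 -96.8] [111.   26.8] ang 19.9
scene px [159. 261.] hsv [ 14. 115. 111.] ztop 0.0343 xy [ 509.7 -437.8] [26.2 50.4] ang 78.4
scene px [231. 205.] hsv [ 21.  62. 159.] ztop 0.0287 xy [ 408.7 -232.8] [45.9 44. ] ang 22.2
scene px [276. 194.] hsv [ 15.  13. 105.] ztop 0.0354 xy [ 407.5 -102.8] [42.8 20.7] ang 19.7
clock 28.85 tcp [ 0.6667 -0.005   0.2466] yaw 91.72 tilt 0.65
 world d mm [-258.2 -227.8  -92.6]  shift in present tool axes mm [-219.9 -266.    89.7]  turn deg [ 0.65  0.03 -0.08]  shift in tool axes after turn [-219.6 -265.2   92.6] q6 -0.04 grip 0.0684
```

View pics/wrist_s.png

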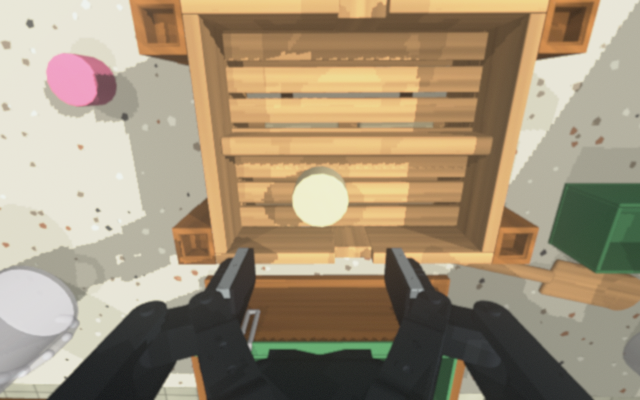

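The first round soap lies flat in the far compartment at (320,198). On to the second at (408,-233).

Request:
drive_tool(steps=[-0.022,-0.0266,0,0.6,0,0,-0.6,-0.022,-0.0266,0,0,0,0,-0.6,-0.022,-0.0266,0,0,0,0,-0.6,-0.022,-0.0266,0,0,0,0,-0.6,-0.022,-0.0266,0,0,0,0,-0.6,-0.022,-0.0266,0,0,0,0,-0.6,-0.022,-0.0266,0.01,0,0,0,-0.6,-0.022,-0.0266,0.02,0,0,0,-0.6])

```text
clock: 29.57
eef_pos: [0.4563, -0.1883, 0.2134]
tool_rot: [0.696, 0.718, -0.002, -0.001]
ft_force: [0.2, -1.4, -0.8]
grip_width: 0.0684
```

Request:
drive_tool(steps=[-0.022,-0.0266,0.02,0,0,0,-0.6,-0.022,-0.0266,0.02,0,0,0,-0.6,0,0,0.02,0,0,0,-0.6,0,0,0,0,0,0,-0.6,0,0,0,0,0,0,-0.6])

```text
clock: 29.98
eef_pos: [0.4033, -0.2323, 0.152]
tool_rot: [0.697, 0.717, -0.003, -0.005]
ft_force: [-0.4, -0.5, -0.5]
grip_width: 0.0681
```

```bash
python3 - <<'E'
from h import *
plan(.4080,-.2330,.026,91.8)
cam("wrist","t")
E
```

```text
clock 29.98 tcp [ 0.4033 -0.2323  0.152 ] yaw 91.66 tilt 0.68
 world d mm [  4.7  -0.7 -72. ]  shift in present tool axes mm [-1.1  5.5 71.9]  turn deg [-0.67 -0.16 -0.13]  shift in tool axes after turn [-0.9  4.7 72. ] q6 -0.55 grip 0.0681
```

View pics/wrist_t.png

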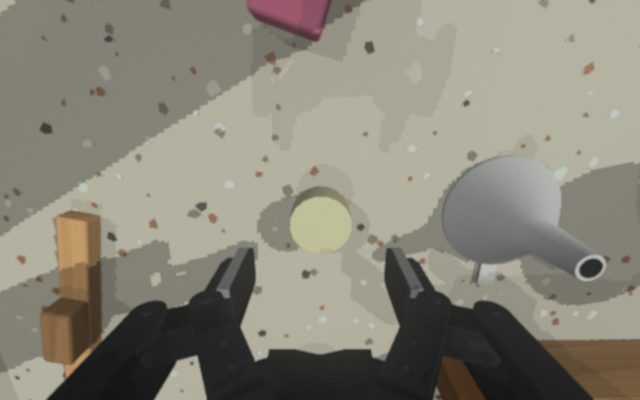

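Request:
drive_tool(steps=[-0.001,0.002,0.025,-0.3,0,0,-0.6,0,0,0.025,0,0,0,-0.6,0,0,0.015,0,0,0,-0.6,0,0,0,0,0,0,-0.6,0,0,0,0,0,0,-0.6])

```text
clock: 30.45
eef_pos: [0.4075, -0.2332, 0.089]
tool_rot: [0.696, 0.718, -0.001, -0.001]
ft_force: [0.5, 0.2, 0.3]
grip_width: 0.0683
```

```bash
python3 - <<'E'
from h import *
plan(.4080,-.2330,.026,91.8)
p,d,m=cam("wrist","u")
P=xyzmap(m,d); H=hsv(p)
k=(P[...,2]>.022)&(P[...,2]<.034)&(abs(P[...,0]-.408)<.04)&(abs(P[...,1]+.233)<.04)&(H[...,2]>90)
print(k.sum(),cv2.minEnclosingCircle((P[k][:,:2]*1000).astype(np.float32)))
E
```

```text
clock 30.45 tcp [ 0.4075 -0.2332  0.089 ] yaw 91.83 tilt 0.14
 world d mm [ 0.5  0.2 -9. ]  shift in present tool axes mm [0.2 0.5 9. ]  turn deg [-0.14 -0.    0.03]  shift in tool axes after turn [0.2 0.5 9. ] q6 -0.55 grip 0.0683
5762 ((399.4206237792969, -232.95944213867188), 40.047916412353516)
```

Request:
drive_tool(steps=[0,0,0.005,0,0,0,-0.6,0,0,0.0035,0,0,0,-0.6,0,0,0,0,0,0,-0.6,0,0,0,0,0,0,-0.3,0,0,0,0,0,0,0.1,0,0,0,0,0,0,0.5,0,0,0,0,0,0,1,0,0,0,0,0,0,1])

```text
clock: 31.17
eef_pos: [0.4069, -0.2341, 0.081]
tool_rot: [0.696, 0.718, -0.001, -0.0]
ft_force: [-0.5, 1.1, 5.6]
grip_width: 0.0439
```

Request:
drive_tool(steps=[0,0,0,0,0,0,1,0,0,0,0,0,0,1])

```text
clock: 31.33
eef_pos: [0.4069, -0.234, 0.081]
tool_rot: [0.696, 0.718, -0.001, -0.0]
ft_force: [-1.4, 2.4, 5.7]
grip_width: 0.044
```

Request:
drive_tool(steps=[0,0,-0.01,0,0,0,1,0,0,-0.03,0,0,0,1,0,0,-0.03,0,0,0,1,0,0,-0.03,0,0,0,1,0,0,-0.03,0,0,0,1,0,0,-0.02,0,0,0,1,0,0,0,0,0,0,1])

```text
clock: 31.92
eef_pos: [0.4091, -0.2352, 0.235]
tool_rot: [0.696, 0.718, 0.0, 0.004]
ft_force: [-0.2, 0.3, -0.9]
grip_width: 0.0442
```

```bash
python3 - <<'E'
from h import *
plan(.5737,.0429,.148-.054,91.8)
cam("wrist","v")
E
```

```text
clock 31.92 tcp [ 0.4091 -0.2352  0.235 ] yaw 91.71 tilt 0.43
 world d mm [164.6 278.1 -87. ]  shift in present tool axes mm [273.5 172.3  86.5]  turn deg [ 0.32  0.29 -0.09]  shift in tool axes after turn [272.8 173.3  87. ] q6 -0.55 grip 0.0442
```

View pics/wrist_v.png

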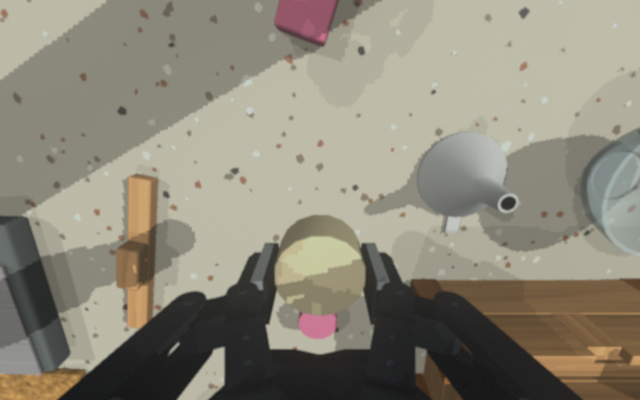

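Request:
drive_tool(steps=[0.0303,0.0192,0,0.3,0.3,0,1,0.0303,0.0192,0,0,0,0,1,0.0303,0.0192,0,0,0,0,1,0.0303,0.0192,0,0,0,0,1,0.0303,0.0192,0,0,0,0,1,0.0303,0.0192,0,0,0,0,1,0.0303,0.0192,0,0,0,0,1,0.0303,0.0192,0,0,0,0,1])

```text
clock: 32.63
eef_pos: [0.5529, 0.0147, 0.2281]
tool_rot: [0.696, 0.718, -0.002, -0.006]
ft_force: [0.2, -1.0, -0.6]
grip_width: 0.0441
```

Request:
drive_tool(steps=[0.0303,0.0192,0,0,0,0,1,0,0,0,0,0,0,1,0,0,0,0,0,0,1,0,0,0,0,0,0,1])

```text
clock: 32.97
eef_pos: [0.5704, 0.0438, 0.2284]
tool_rot: [0.696, 0.718, -0.003, -0.006]
ft_force: [-1.5, -0.0, -0.0]
grip_width: 0.0442
```

```bash
python3 - <<'E'
from h import *
plan(.5737,.0429,.148-.054,91.8)
E
```

```text
clock 32.97 tcp [0.5704 0.0438 0.2284] yaw 91.74 tilt 0.7
 world d mm [  3.3  -0.9 -80.4]  shift in present tool axes mm [-1.3  4.2 80.3]  turn deg [-0.65 -0.26 -0.06]  shift in tool axes after turn [-1.   3.3 80.4] q6 0.04 grip 0.0442
```

Request:
drive_tool(steps=[-0.001,0.003,0.02,-0.5,-0.2,0,1,0,0,0.02,0,0,0,1,0,0,0.02,0,0,0,1,0,0,0.01,0,0,0,1,0,0,0,0,0,0,1,0,0,0,0,0,0,1])

```text
clock: 33.47
eef_pos: [0.5737, 0.0422, 0.1599]
tool_rot: [0.697, 0.717, 0.0, -0.001]
ft_force: [-0.3, -0.8, 0.3]
grip_width: 0.0438
```

```bash
python3 - <<'E'
from h import *
plan(.5737,.0429,.148-.054,91.8)
cam("wrist","w")
E
```

```text
clock 33.47 tcp [0.5737 0.0422 0.1599] yaw 91.63 tilt 0.09
 world d mm [ -0.    0.7 -11.9]  shift in present tool axes mm [ 0.7  0.  11.9]  turn deg [-0.03 -0.08 -0.17]  shift in tool axes after turn [ 0.7 -0.  11.9] q6 0.04 grip 0.0438
```

View pics/wrist_w.png

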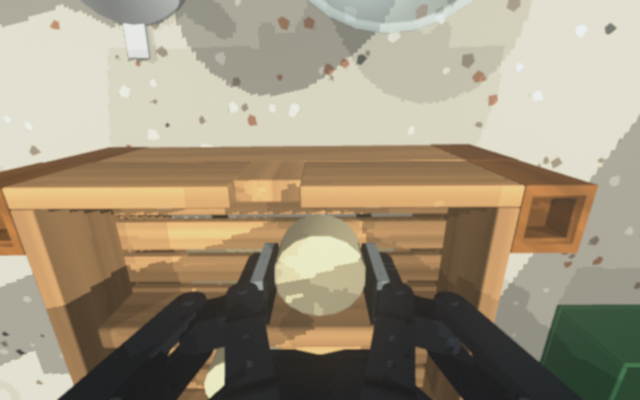

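Request:
drive_tool(steps=[0,0,0.006,0,0,0,1,0,0,0.004,0,0,0,1,0,0,0.0015,0,0,0,1,0,0,0,0,0,0,1,0,0,0,0,0,0,1])

```text
clock: 33.93
eef_pos: [0.5744, 0.0433, 0.1488]
tool_rot: [0.696, 0.718, 0.001, -0.0]
ft_force: [0.7, 0.5, 0.2]
grip_width: 0.0438
```

Request:
drive_tool(steps=[0,0,0.0015,0,0,0,1,0,0,0,0,0,0,1,0,0,0,0,0,0,0,0,0,0,0,0,0,-0.6,0,0,0,0,0,0,-0.6,0,0,-0.02,0,0,0,-0.6,0,0,-0.03,0,0,0,-0.6,0,0,-0.03,0,0,0,-0.6])

```text
clock: 34.6
eef_pos: [0.5735, 0.0431, 0.2271]
tool_rot: [0.696, 0.718, -0.0, -0.001]
ft_force: [0.7, -1.3, -0.2]
grip_width: 0.0681
```

```bash
cat > rb.py <<'E'
from h import *
for n in("top","scene"):
    p,d,m=cam(n); P=xyzmap(m,d); Z=P[...,2]; H=hsv(p)
    k=(P[...,0]>.35)&(P[...,0]<.7)&(P[...,1]<-.36)&(P[...,1]>-.56)&(Z>.009)&(Z<.045)&(H[...,1]>85)
    b=max(blobs(k,40),key=cv2.contourArea); mm=np.zeros(Z.shape,np.uint8); cv2.drawContours(mm,[b],-1,1,-1); mm=(mm>0)&k
    r=cv2.minAreaRect((P[mm][:,:2]*1000).astype(np.float32)); g=mm&(Z>.027); rg=cv2.minAreaRect((P[g][:,:2]*1000).astype(np.float32))
    vx,vy,x0,y0=cv2.fitLine((P[mm&(Z<.02)][:,:2]*1000).astype(np.float32),cv2.DIST_HUBER,0,.01,.01).ravel()
    print(n,"whole",np.round(r[0],1),np.round(r[1],1),round(r[2],1),"| grip",np.round(rg[0],1),np.round(rg[1],1),round(rg[2],1),"line ang %.2f"%np.degrees(np.arctan(vy/vx)),"z %.4f"%np.median(Z[g]))
E
python3 rb.py; python3 - <<'E'
from h import *
plan(.508,-.4382,.1,80)
cam("wrist","x")
E
```

```text
top whole [ 508.4 -439.2] [ 26.8 193.6] 79.2 | grip [ 507.2 -438.1] [22.2 51.3] 80.9 line ang -10.39 z 0.0342
scene whole [ 509.7 -437.6] [ 26.2 194.6] 78.8 | grip [ 509.7 -437.4] [24.7 49. ] 78.3 line ang -11.11 z 0.0358
clock 34.70 tcp [0.5773 0.0433 0.2332] yaw 91.72 tilt 0.71
 world d mm [ -69.3 -481.5  -79.2]  shift in present tool axes mm [-479.4  -84.7   77.1]  turn deg [ 0.69 -0.19 11.72]  shift in tool axes after turn [-486.2   15.3   79.2] q6 0.04 grip 0.0684
```

View pics/wrist_x.png

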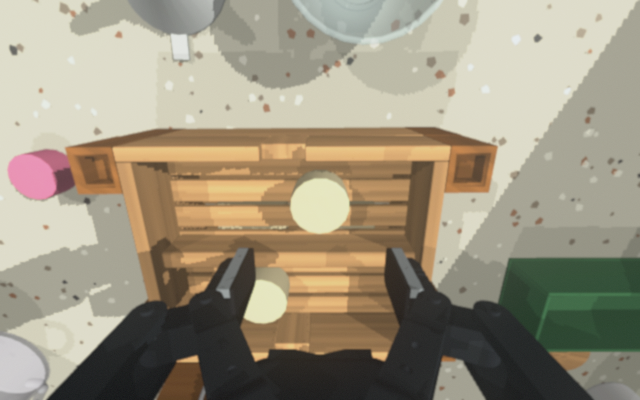

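Both round soaps lie flat in the upper tray at (320,205) and (266,298), one per compartment. The retaining bar has not moved: (509,-438.5) at −10.8°. Going to it now.

Request:
drive_tool(steps=[0,0,0,0.6,0,6.3,-0.6,0,0,0,0,0,6.3,-0.6,-0.0405,0.002,0,0,0,0,-0.6,-0.0405,0.002,0,0,0,0,-0.6,-0.0405,0.002,0,0,0,0,-0.6,-0.0405,0.002,0,0,0,0,-0.6,-0.0405,0.002,0,0,0,0,-0.6,-0.0405,0.002,0,0,0,0,-0.6])

```text
clock: 35.42
eef_pos: [0.5391, -0.1993, 0.2259]
tool_rot: [0.771, 0.637, -0.003, -0.005]
ft_force: [2.1, 0.1, 0.3]
grip_width: 0.0681
```

Request:
drive_tool(steps=[-0.0405,0.002,0,0,0,0,-0.6,-0.0405,0.002,0,0,0,0,-0.6,-0.0405,0.002,0,0,0,0,-0.6,-0.0405,0.002,0.01,0,0,0,-0.6,-0.0405,0.002,0.02,0,0,0,-0.6,-0.035,0.002,0.02,0,0,0,-0.6,0,0,0,0,0,0,-0.6,0,0,0,0,0,0,-0.6])

```text
clock: 36.08
eef_pos: [0.5048, -0.4309, 0.1744]
tool_rot: [0.772, 0.635, -0.003, -0.007]
ft_force: [-0.9, 1.0, 0.9]
grip_width: 0.068
```

```bash
python3 - <<'E'
from h import *
plan(.509,-.4384,.03,79.1)
p,d,m=cam("wrist","y"); P=xyzmap(m,d); Z=P[...,2]; H=hsv(p)
k=(abs(P[...,0]-.51)<.13)&(abs(P[...,1]+.438)<.06)&(Z>.027)&(Z<.045)&(H[...,1]>85)
b=max(blobs(k,40),key=cv2.contourArea); mm=np.zeros(Z.shape,np.uint8); cv2.drawContours(mm,[b],-1,1,-1); g=(mm>0)&k
rg=cv2.minAreaRect((P[g][:,:2]*1000).astype(np.float32)); print(rg,np.median(Z[g]))
k=(abs(P[...,0]-.51)<.13)&(abs(P[...,1]+.438)<.06)&(Z>.011)&(Z<.02)&(H[...,1]>85)
vx,vy,x0,y0=cv2.fitLine((P[k][:,:2]*1000).astype(np.float32),cv2.DIST_HUBER,0,.01,.01).ravel(); print("ang %.2f"%np.degrees(np.arctan(vy/vx)))
E
python3 rb.py
```

```text
clock 36.08 tcp [ 0.5048 -0.4309  0.1744] yaw 78.90 tilt 0.9
 world d mm [  4.2  -7.5 -90.4]  shift in present tool axes mm [-6.8  6.9 90.3]  turn deg [-0.88 -0.21 -0.2 ]  shift in tool axes after turn [-6.5  5.5 90.4] q6 -0.51 grip 0.0680
((508.5378112792969, -438.1629333496094), (23.05796241760254, 49.10129165649414), 79.19082641601562) 0.03532599504279027
ang -10.78
top whole [ 464.2 -430.9] [ 26.7 103.3] 79.0 | grip [ 499.  -437.2] [23.1 32.4] 80.1 line ang -5.47 z 0.0347
scene whole [ 522.  -440.1] [ 27.  167.9] 78.7 | grip [ 510.2 -437.8] [25.3 49.9] 81.2 line ang -10.08 z 0.0356
```

View pics/wrist_y.png

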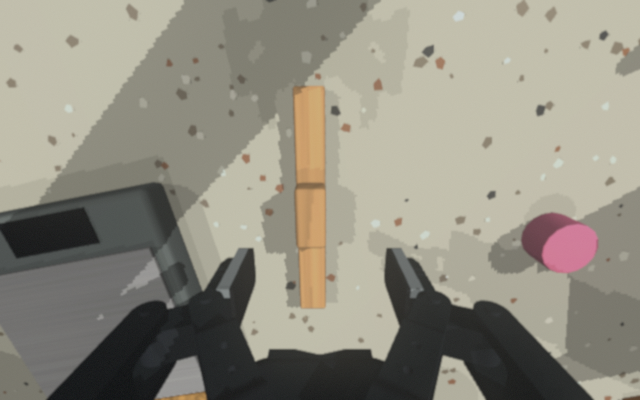

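Request:
drive_tool(steps=[-0.0065,0.004,0.025,-0.6,0,-0.1,-0.6,0,0,0.025,0,0,0,-0.6,0,0,0.02,0,0,0,-0.6,0,0,0.01,0,0,0,-0.6,0,0,0,0,0,0,-0.6,0,0,0,0,0,0,-0.6])

```text
clock: 36.73
eef_pos: [0.5105, -0.4362, 0.0993]
tool_rot: [0.77, 0.638, 0.0, 0.001]
ft_force: [-0.7, -0.9, 0.3]
grip_width: 0.0686
```

```bash
python3 - <<'E'
from h import *
plan(.5087,-.4382,.028,79.1)
cam("wrist","z")
E
```

```text
clock 36.73 tcp [ 0.5105 -0.4362  0.0993] yaw 79.31 tilt 0.08
 world d mm [ -1.8  -2.  -17.3]  shift in present tool axes mm [-2.3 -1.4 17.3]  turn deg [0.08 0.01 0.21]  shift in tool axes after turn [-2.3 -1.4 17.3] q6 -0.52 grip 0.0686
```

View pics/wrist_z.png

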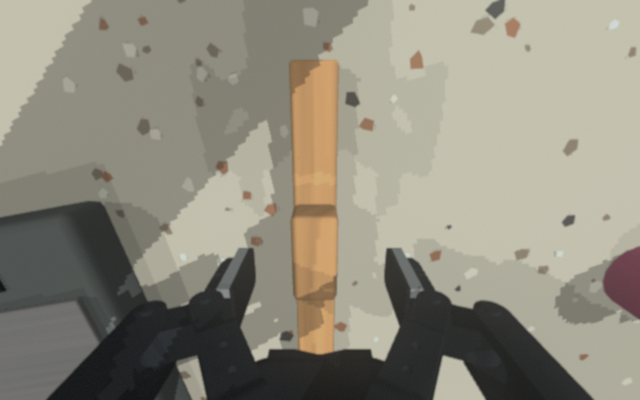

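Request:
drive_tool(steps=[-0.002,-0.001,0.008,0,0,0.2,-0.6,0,0,0.008,0,0,0,-0.6,0,0,0,0,0,0,-0.6,0,0,0,0,0,0,-0.6])

```text
clock: 37.12
eef_pos: [0.5079, -0.4386, 0.0819]
tool_rot: [0.772, 0.636, 0.0, -0.0]
ft_force: [0.7, -0.6, 0.5]
grip_width: 0.0683
```

```bash
python3 - <<'E'
from h import *
plan(.5087,-.4382,.028,79.1)
E
```

```text
clock 37.12 tcp [ 0.5079 -0.4386  0.0819] yaw 79.01 tilt 0.05
 world d mm [0.8 0.4 0.1]  shift in present tool axes mm [ 0.6  0.7 -0.1]  turn deg [-0.01 -0.05 -0.09]  shift in tool axes after turn [ 0.6  0.7 -0.1] q6 -0.52 grip 0.0683
```

Request:
drive_tool(steps=[0,0,0,0,0,0,-0.2,0,0,0,0,0,0,0.2,0,0,0,0,0,0,0.5,0,0,0,0,0,0,1,0,0,0,0,0,0,1,0,0,0,0,0,0,1,0,0,0,0,0,0,1,0,0,0,0,0,0,1])

```text
clock: 37.78
eef_pos: [0.5086, -0.4391, 0.083]
tool_rot: [0.772, 0.636, 0.0, 0.001]
ft_force: [0.0, 0.5, 3.7]
grip_width: 0.0228
```

Request:
drive_tool(steps=[0,0,-0.01,0,0,0,1,0,0,-0.03,0,0,0,1,0,0,-0.03,0,0,0,1,0,0,-0.03,0,0,0,1,0,0,-0.03,0,0,0,1,0,0,-0.03,0,0,0,1,0,0,0,0,0,-6,1,0,0,0,0,0,-6.7,1])

```text
clock: 38.45
eef_pos: [0.509, -0.4394, 0.2463]
tool_rot: [0.695, 0.719, 0.0, 0.003]
ft_force: [-0.8, 0.4, -1.2]
grip_width: 0.0228
```

```bash
python3 - <<'E'
from h import *
plan(.619,.0193,.1,91.8)
cam("wrist","aa")
E
```

```text
clock 38.45 tcp [ 0.509  -0.4394  0.2463] yaw 92.02 tilt 0.37
 world d mm [110.  458.7 -92.3]  shift in present tool axes mm [454.9 125.6  91.1]  turn deg [0.29 0.22 0.22]  shift in tool axes after turn [455.1 124.3  92.3] q6 -0.75 grip 0.0228
```

View pics/wrist_aa.png

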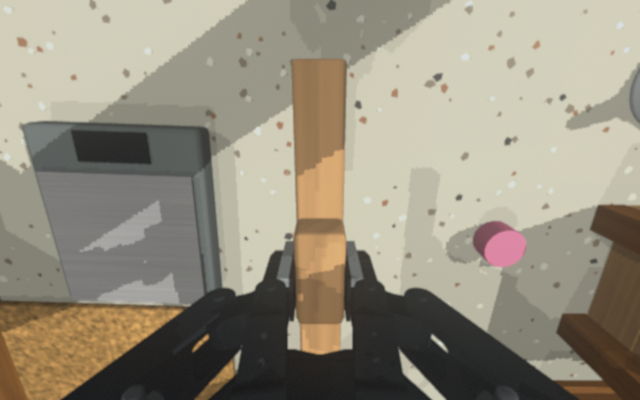

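Request:
drive_tool(steps=[0.038,0.0104,0,0.3,0.2,0.2,1,0.038,0.0104,0,0,0,0,1,0.038,0.0104,0,0,0,0,1,0.038,0.0104,0,0,0,0,1,0.038,0.0104,0,0,0,0,1,0.038,0.0104,0,0,0,0,1,0.038,0.0104,0,0,0,0,1,0.038,0.0104,0,0,0,0,1])

```text
clock: 39.17
eef_pos: [0.5828, -0.1307, 0.2428]
tool_rot: [0.699, 0.715, -0.001, -0.003]
ft_force: [0.2, 0.4, -1.2]
grip_width: 0.0229
```

Request:
drive_tool(steps=[0.038,0.0104,0,0,0,0,1,0.038,0.0104,0,0,0,0,1,0.038,0.0104,0,0,0,0,1,0.032,0.0104,0,0,0,0,1,0,0,0,0,0,0,1,0,0,0,0,0,0,1,0,0,0,0,0,0,1])

```text
clock: 39.75
eef_pos: [0.6204, 0.0143, 0.2428]
tool_rot: [0.698, 0.716, -0.001, -0.003]
ft_force: [0.2, -1.2, -1.7]
grip_width: 0.0227
```

```bash
cat > notch.py <<'E'
from trays import *
import sys
def notch(n,tag,c=(619,19.3),a=91.8):
    p,d,m=cam(n,tag); P=xyzmap(m,d); t=np.radians(a); L=P[...,:2]*1000-np.array(c); Z=P[...,2]
    lx=L@[np.cos(t),np.sin(t)]; ly=L@[-np.sin(t),np.cos(t)]
    for s in(1,-1):
        k=(abs(ly-s*87)<4)&(Z>.107)&(Z<.118)&(abs(lx)<60)
        a=np.sort(lx[k]); 
        if len(a)<20: print(n,s,"few",len(a)); continue
        g=np.diff(a); i=g.argmax(); print(n,"wall",s,len(a),"gap from %.1f to %.1f centre %.1f"%(a[i],a[i+1],(a[i]+a[i+1])/2), "rim z %.4f"%np.median(Z[k]))
        k=(abs(ly-s*87)<4)&(Z>.095)&(Z<.106)&(abs(lx)<14); print("   notch floor z",k.sum(),"%.4f"%np.median(Z[k]) if k.sum() else None)
for n in sys.argv[2:]: notch(n,sys.argv[1])
E
python3 - <<'E'
from h import *
plan(.619,.0193,.185-.054,91.8)
E
python3 notch.py ab wrist scene top
```

```text
clock 39.75 tcp [0.6204 0.0143 0.2428] yaw 91.48 tilt 0.39
 world d mm [ -1.4   5.  -57.8]  shift in present tool axes mm [ 4.9 -0.9 57.8]  turn deg [-0.35 -0.16 -0.32]  shift in tool axes after turn [ 5.  -1.2 57.8] q6 -0.00 grip 0.0227
wrist wall 1 1659 gap from -22.1 to 15.9 centre -3.1 rim z 0.1116
   notch floor z 7 0.1022
wrist -1 few 7
scene 1 few 15
scene wall -1 112 gap from -14.7 to 16.4 centre 0.9 rim z 0.1117
   notch floor z 30 0.1014
top 1 few 0
top -1 few 3
```

View pics/wrist_ab.png

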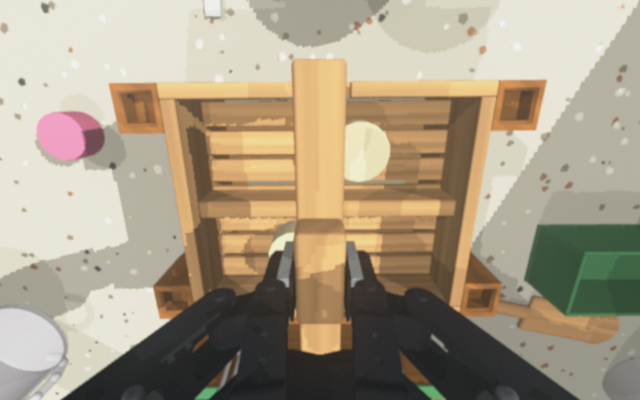

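Request:
drive_tool(steps=[0.0055,-0.001,0.015,-0.3,-0.1,-0.2,1,0,0,0.015,0,0,0,1,0,0,0.011,0,0,0,1,0,0,0,0,0,0,1,0,0,0,0,0,0,1])

```text
clock: 40.32
eef_pos: [0.6192, 0.0189, 0.2017]
tool_rot: [0.697, 0.717, 0.0, -0.001]
ft_force: [0.4, 0.2, -1.8]
grip_width: 0.023
```

```bash
python3 - <<'E'
from h import *
plan(.619,.0200,.185-.054,91.8)
t=np.radians(91.8)
# bar pose in tray frame vs notch, scene and wrist
for n in("wrist","scene"):
    p,d,m=cam(n,"ac"); P=xyzmap(m,d); L=P[...,:2]*1000-np.array([619,19.3]); Z=P[...,2]
    lx=L@[np.cos(t),np.sin(t)]; ly=L@[-np.sin(t),np.cos(t)]; H=hsv(p)
    for s in(1,-1):
        k=(abs(ly-s*89)<6)&(Z>.128)&(Z<.140)&(abs(lx)<25)&(H[...,1]>75)
        if k.sum()>10: print(n,"bar end",s,k.sum(),np.round(np.percentile(lx[k],[2,50,98]),1),"z %.4f"%np.median(Z[k]))
        for lo,hi in((-60,-8),(8,60)):
            k=(abs(ly-s*87)<4)&(Z>.108)&(Z<.117)&(lx>lo)&(lx<hi)
            if k.sum()>10: print("   rim",s,(lo,hi),k.sum(),np.round(np.percentile(lx[k],[1,99]),1))
cv2.imwrite('pics/sac.png',cv2.resize(p[170:310,260:430,::-1],None,fx=4.5,fy=4.2,interpolation=cv2.INTER_CUBIC))
E
```

```text
clock 40.32 tcp [0.6192 0.0189 0.2017] yaw 91.62 tilt 0.11
 world d mm [ -0.2   1.1 -16.7]  shift in present tool axes mm [ 1.1 -0.1 16.7]  turn deg [-0.07 -0.09 -0.18]  shift in tool axes after turn [ 1.1 -0.1 16.7] q6 0.00 grip 0.0230
wrist bar end 1 1625 [-11.4   0.   11.2] z 0.1345
   rim 1 (-60, -8) 1471 [-59.6 -14.4]
   rim 1 (8, 60) 1385 [16.3 59.5]
   rim -1 (-60, -8) 63 [-59.6 -14.3]
   rim -1 (8, 60) 46 [16.1 58.5]
   rim 1 (-60, -8) 42 [-59.2 -17.3]
scene bar end -1 52 [-12.   -0.9  10.6] z 0.1356
   rim -1 (-60, -8) 59 [-58.7 -14.4]
   rim -1 (8, 60) 49 [18.6 59.6]
```

View pics/wrist_ac.png

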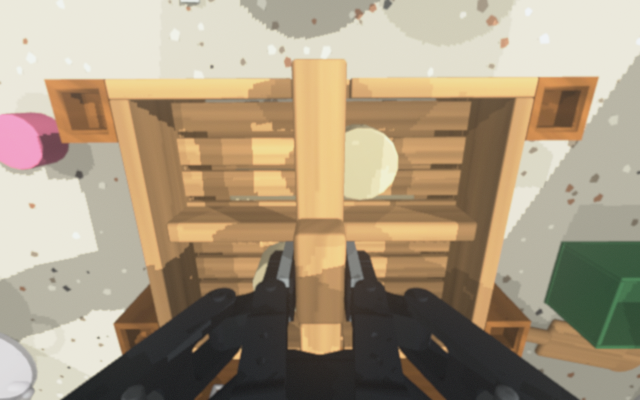

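View pics/sac.png

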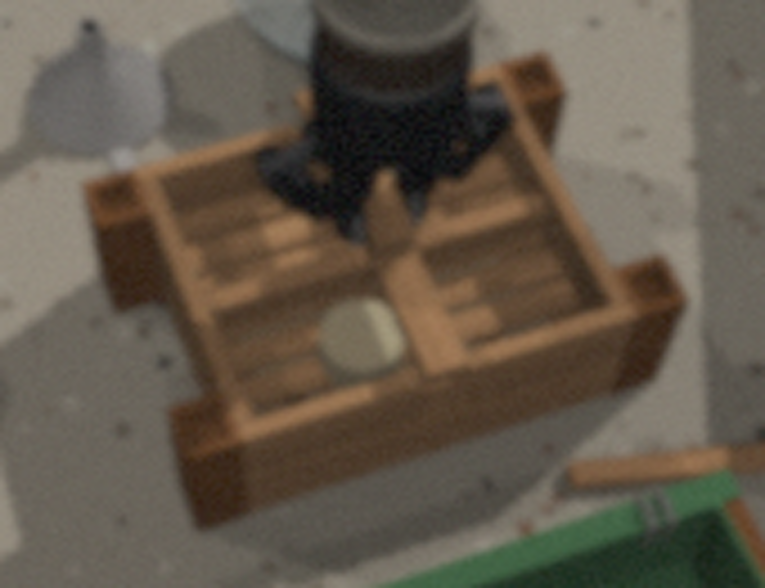

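Relative to the notches the bar needs +1.2 mm along the tray's length. I'll apply that and lower.

Request:
drive_tool(steps=[0.0012,0,0.004,0,0,-0.1,1,0,0,0.004,0,0,0,1,0,0,0.003,0,0,0,1,0,0,0,0,0,0,1,0,0,0,0,0,0,1])

```text
clock: 40.83
eef_pos: [0.6195, 0.0212, 0.1911]
tool_rot: [0.696, 0.718, 0.001, -0.0]
ft_force: [0.2, -0.4, -1.5]
grip_width: 0.0229
```

```bash
python3 - <<'E'
from h import *
plan(.619,.0202,.185-.054,91.8); print(bot.get_obs()["ft_force"])
E
```

```text
clock 40.83 tcp [0.6195 0.0212 0.1911] yaw 91.82 tilt 0.09
 world d mm [-0.5 -1.  -6.1]  shift in present tool axes mm [-1.  -0.6  6.1]  turn deg [ 0.02 -0.09  0.02]  shift in tool axes after turn [-1.  -0.6  6.1] q6 0.00 grip 0.0229
[ 0.18502106 -0.3720007  -1.53459072]
```

Request:
drive_tool(steps=[-0.0008,0,0.002,0,0,0,1,0,0,0.002,0,0,0,1,0,0,0.001,0,0,0,1,0,0,0,0,0,0,1,0,0,0,0,0,0,1])

```text
clock: 41.25
eef_pos: [0.6197, 0.0203, 0.1863]
tool_rot: [0.696, 0.718, 0.001, -0.0]
ft_force: [0.5, 1.1, -1.0]
grip_width: 0.023
```

Request:
drive_tool(steps=[0,0,0.001,0,0,0,1,0,0,0.0005,0,0,0,1,0,0,0,0,0,0,1,0,0,0,0,0,0,1])

```text
clock: 41.58
eef_pos: [0.6198, 0.0204, 0.185]
tool_rot: [0.696, 0.718, 0.001, -0.0]
ft_force: [-0.5, -0.5, -0.2]
grip_width: 0.0228
```

Request:
drive_tool(steps=[0,0,0,0,0,0,0.3,0,0,0,0,0,0,-0.2,0,0,0,0,0,0,-0.6,0,0,0,0,0,0,-0.6,0,0,-0.02,0,0,0,-0.6,0,0,-0.03,0,0,0,-0.6,0,0,-0.03,0,0,0,-0.6,0,0,-0.03,0,0,0,-0.6])

```text
clock: 42.25
eef_pos: [0.6193, 0.0202, 0.2959]
tool_rot: [0.696, 0.718, 0.001, -0.001]
ft_force: [0.8, 0.3, 0.0]
grip_width: 0.0684
```

Request:
drive_tool(steps=[-0.035,-0.02,0,0,0,0,-0.6,-0.035,-0.02,0,0,0,0,-0.6,-0.035,-0.02,0,0,0,0,-0.6,-0.035,-0.02,0,0,0,0,-0.6,-0.035,-0.02,0,0,0,0,-0.6,-0.035,-0.02,0,0,0,0,-0.6,-0.035,-0.02,0,0,0,0,-0.6,0,0,0,0,0,0,-0.6])

```text
clock: 42.92
eef_pos: [0.4842, -0.2347, 0.2947]
tool_rot: [0.699, 0.715, -0.001, 0.0]
ft_force: [1.2, 1.2, -0.6]
grip_width: 0.0682
```

```bash
python3 - <<'E'
from h import *
t=np.radians(91.8)
print(bot.get_obs()["eef_pos"],bot.get_obs()["clock"])
for n in("top","scene"):
    p,d,m=cam(n,"ad"); P=xyzmap(m,d); L=P[...,:2]*1000-np.array([619,19.3]); Z=P[...,2]
    lx=L@[np.cos(t),np.sin(t)]; ly=L@[-np.sin(t),np.cos(t)]; H=hsv(p)
    for s in(1,-1):
        k=(abs(ly-s*87)<5)&(Z>.1135)&(Z<.128)&(abs(lx)<25)
        print(n,"bar end",s,k.sum(),np.round(np.percentile(lx[k],[2,50,98]),1) if k.sum()>4 else "","z %.4f"%np.median(Z[k]) if k.sum() else "")
    k=(abs(lx)<30)&(abs(ly)<30)&(Z>.13)&(Z<.145); print(" grip",k.sum(),np.median(Z[k]),np.median(lx[k]),np.median(ly[k]))
    cream=(H[...,1]<85)&(H[...,2]>60)&(H[...,0]>14)&(abs(lx)<98)&(abs(ly)<80)&(Z>.085)&(Z<.1)
    for b in blobs(cream,25):
        mm=np.zeros(Z.shape,np.uint8); cv2.drawContours(mm,[b],-1,1,-1); g=mm>0; print(" puck z",np.round(np.nanpercentile(Z[g],[10,50,90]),4),"local",np.round([np.median(lx[g]),np.median(ly[g])],0))
    for sx in(1,-1):
      for sy in(1,-1):
        k=(abs(lx-sx*105)<5)&(abs(ly-sy*87)<8)&(Z>.1)&(Z<.125); print(" corner",sx,sy,k.sum(),"%.4f"%np.median(Z[k]) if k.sum() else None)
    c=p[90:240,220:400] if n=="top" else p[170:310,260:430]
    cv2.imwrite(f'pics/{n}_adc.png',cv2.resize(c[...,::-1],None,fx=4.2,fy=3.9,interpolation=cv2.INTER_CUBIC))
E
```

```text
[ 0.4841711  -0.23472659  0.29474167] 42.9167
top bar end 1 28 [-24.5  -1.7  13.6] z 0.1169
top bar end -1 26 [-9.2  2.3 21.3] z 0.1181
 grip 153 0.13684602775287535 0.5999347981733693 0.9343742504045749
 puck z [0.0903 0.0933 0.0958] local [nan nan]
 puck z [0.0905 0.093  0.0952] local [nan nan]
 corner 1 1 21 0.1110
 corner 1 -1 13 0.1107
 corner -1 1 15 0.1109
 corner -1 -1 15 0.1109
scene bar end 1 29 [-12.6  -1.6   9.6] z 0.1179
scene bar end -1 47 [-10.9   2.4  17.7] z 0.1173
 grip 196 0.13701419780869634 -1.7148287576047392 -3.6825808359328924
 puck z [0.0909 0.0932 0.0952] local [nan nan]
 puck z [0.0912 0.0932 0.0949] local [32. 41.]
 corner 1 1 16 0.1113
 corner 1 -1 32 0.1108
 corner -1 1 14 0.1115
 corner -1 -1 34 0.1110
```

View pics/top_adc.png

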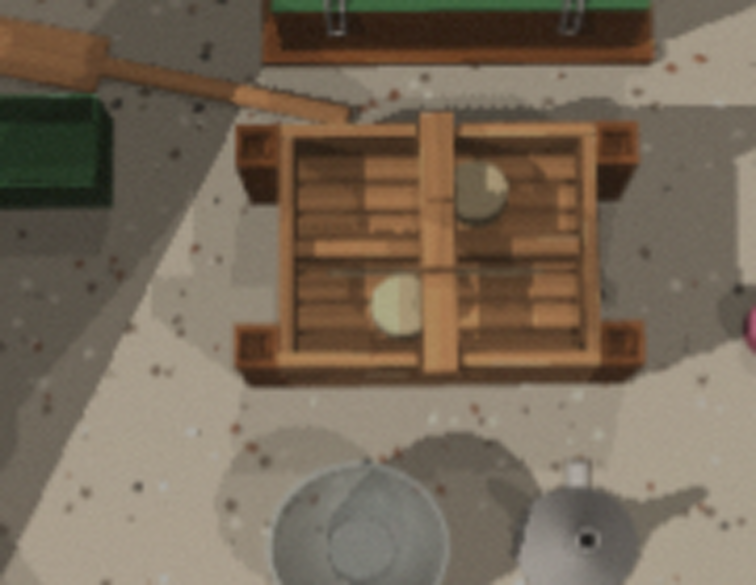

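View pics/scene_ad.png

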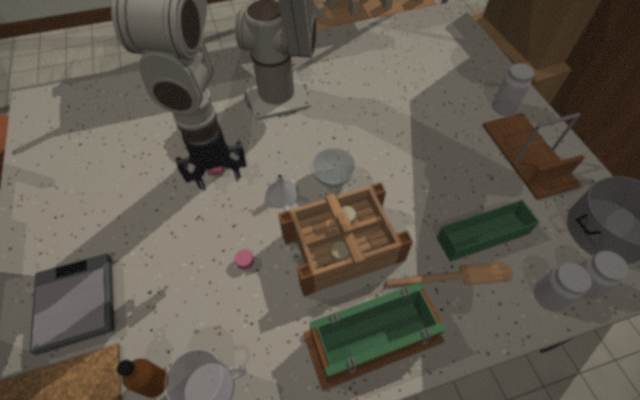

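View pics/scene_adc.png

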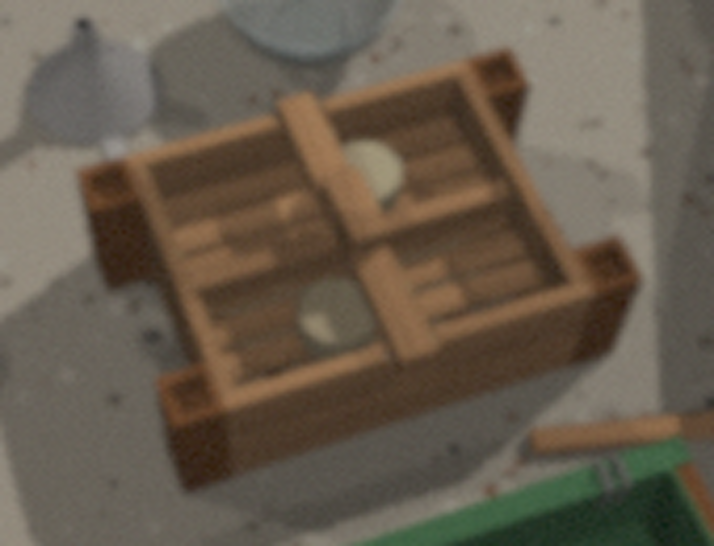

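Final views, in the same tray crops:
- The tray rim is level at 0.111 at all four corners.
- Both round soaps lie flat, tops at 0.093.
- Both ends of the retaining bar are down in the notches (tops 0.117–0.118), with the grip up (top 0.137).
- The bystanders and the pink look-alikes are where they were.

Handing in.

```bash
python3 -c "
from workcell import job_done
print(job_done())"
```

```text
the job is handed in; nothing more can be done
None
```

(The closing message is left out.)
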